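# Turn a washed lid over on the turning ramp

## Task

First lift the date stamp off the landing bed of the turning station and stand it upright in the middle of its ink pad. Then push the lid, without picking it up, along the deck and down the ramp so that it leans there, and tip it over so that it lands open side down on the landing bed, and slide it fully home and square against the end stop. Leave the other things on the table where they are.

Things in the scene. Friction and masses are not known exactly. Their poses are not given: they have to be found in the camera images.
- turning_station: fixed sheet-steel station, 140 mm wide (its x), 293 mm long (its y, -135 to 158); work flows along its +y. Origin: on the table, centre line, straight below the brink where deck and ramp meet. Deck: flat, y -135 to 0, x -70 to 70, top at z 58 mm, open at its rear end. Side cheeks, inner faces at x -61 and 61.
- station_brink (a point): brink: middle of the edge between deck and ramp, z 58 mm; axes as the station's. The ramp falls 52 mm at 72 degrees to its foot 17 mm further along +y. Beside ramp and trough (y -12 to 60) the cheeks reach z 68; short flared lead-ins to them stand on the deck (y -28 to -10, z 66).
- station_step (a point): middle of the top edge of the 10 mm step up from the trough (floor z 6 mm, station y 17 to 60, between ramp foot and step) to the landing bed (flat, z 16 mm, station y 60 to 150). Cheeks beside the bed reach z 26.
- station_stop (a point): middle of the end stop's face, at bed level (station y 150 mm, z 16 mm); the stop reaches z 30.
- lid: shallow stamped rectangular pan of bare metal, 95 mm (its x) by 90 mm (its y, along the flow when square), 20 mm high, walls and floor 3 mm, 0.14 to 0.27 kg. Origin: centre of the outside of its closed face; z points out of the open side: up at the start, down when turned over. Starts open side up on the deck, up to 0.3 rad from square.
- lid_mouth (a point): centre of the lid's open side, 20 mm from its origin along its z. A lid pushed half over the brink tips by itself and slides to lean on the ramp, lower edge in the trough, 60 to 72 degrees steep, upper edge 25 to 35 mm above the deck. Pushed there from behind it passes upright and falls on the bed, some 13 to 25 mm short of the stop.
- date_stamp: upright hand stamp with a red grip on a dark foot, 26 mm (its x) by 45 mm (its y) by 74 mm high; origin at the centre of its underside. It starts standing upright on the landing bed; can be gripped across its 26 mm.
- ink_pad: fixed flat ink pad, steel tin 112 x 80 mm (x, y) and 12 mm high with a grey pad 98 x 66 mm on it, pad top at z 14 mm; origin at the centre of its underside. It lies left of the fixed heap of paste cups on the table (up to 140 mm high, between the pad and the turning station).
- steel_beaker: bystander: plain beaker 70 mm across, 69 mm high; origin at the centre of its underside
- empty_cups: bystander: stack of empty clear cups 102 mm across, 69 mm high; origin at the centre of its underside
- label_roll: bystander: roll of labels lying flat, 81 mm across, 30 mm high; origin at the centre of its underside
- alcohol_spray: bystander: spray bottle 59 x 124 mm, 275 mm tall; origin at the centre of its underside; its long side about along y. It stands at the far left edge of the cup heap, so things carried from station to pad must pass nearer the robot or above it
Mind the look-alikes: they are no part of the job. There is more than one size of the date_stamp; the one meant has the size given above.

How it is judged:
On the way, in this order (a step that is already met when the one before it is completed fails the run):
1. the date stamp stands upright on the ink pad, released (horizontal distance between date_stamp and ink_pad below 0.025 m and z of date_stamp in the frame of ink_pad below 0.019 m and angle between date_stamp's own z axis and vertical below 0.12 rad and contact force between the fingers and date_stamp below 0.1 N), for 0.2 s.
2. the lid leans on the ramp with its lower edge in the trough (angle between lid's own z axis and vertical between 0.7 and 1.5 rad and y of lid in the frame of turning_station between -0.01 and 0.06 m and z of lid in the frame of turning_station below 0.055 m and contact force between lid and turning_station above 0.2 N), for 0.1 s.
At the end, for the whole second after the job is handed in: The lid lies flat on the landing bed, open side down (within 3 degrees), its leading edge within 3.5 mm of the end stop and square to the station within 0.06 rad, at rest; the date stamp stands upright (within 0.12 rad) on the ink pad, within 25 mm of the pad's centre (angle between lid's own z axis and vertical above 3.09 rad and y of lid in the frame of turning_station above 0.1015 m and z of lid in the frame of turning_station below 0.04 m and angle between the y axis of lid and the y axis of turning_station, either way round below 0.06 rad and linear speed of lid below 0.02 m/s and horizontal distance between date_stamp and ink_pad below 0.025 m and z of date_stamp in the frame of ink_pad below 0.019 m and angle between date_stamp's own z axis and vertical below 0.12 rad); the robot touches nothing.
It fails at once if the lid is picked up off the station (its origin more than 110 mm above the table) (height (world z) of lid above 0.11 m).
It fails at once if a bystander is moved by more than 30 mm (distance of any of steel_beaker, empty_cups, label_roll, alcohol_spray from where it was at the start of the episode above 0.03 m).
It also fails if it takes over 66 s, if anything falls off the work surface, if the arm or the gripper's body presses on something with over 40 N, if the wrist force passes 120 N, or if a joint passes its speed limit or range.

## Robot

A 7-joint arm with a two-finger parallel gripper is mounted at the origin on the work surface; the furniture and walls round the work are solid. World frame = base frame: x ahead of the robot, y to its left, z up, the work surface at z = 0. Lengths are in m, angles in rad, forces in N, time in s.
With the tool pointing down it reaches from about 0.4 to 0.85 m from the base axis. Payload 4.5 kg.
Tool frame: the origin (TCP) lies midway between the tips of the shut fingers; the grasp point (between the pads) lies 19 mm behind it; z points along the fingers, y is the line along which they close (so a half turn about z gives the same grasp; the last joint's range is limited). The gripper opens to 88 mm and grips with 3 to 60 N. Pads are 18 mm wide; open, the fingers measure 123 mm over their backs; the gripper's body (75 mm by 187 mm) begins 45 mm behind the grasp point.
Start: joints at [-1.258, 0.689, -0.195, 1.565, 0.157, 0.902, -0.215], TCP at [0.172, 0.601, 0.239] pointing down, gripper open.
Joint ranges: [-3.01, 3.01], [-0.46, 2.08], [-1.47, 1.51], [0.13, 2.56], [-1, 4.14], [0.04, 2.09], [-2.66, 2.66]. Speed limits (rad/s): [2.57, 2.57, 3.14, 3.14, 3.14, 3.14, 3.14].

## Interface

Orientations are given as a unit quaternion [x, y, z, w].
In Python, from plant import get_state, viewer, workorder gives the robot as it stands. The module is installed in compiled form; this text tells all that it offers.
- The arm moves only by the tool step_arm, never from a script. Its argument "motion" is a list of rows, each an object of numbers: "wx", "wy", "wz": the turn, a rotation vector about the tool's x, y, z each as a share of 180 degrees, from -1 to 1; "dx", "dy", "dz": the shift along the tool's x, y, z each as a share of 8 cm, from -1 to 1; "claw": the finger opening in mm, from 0 to 88.1. A call has 1 to 8 rows; each row is the pose to reach, as a shift and turn from the pose commanded when the call began, along the tool's axes at that moment, turning the shorter way round; what a row does not reach only later rows make up. A row lasts 1/10 s, in which the tool goes at most 50 mm and 8.59 degrees, less where a joint would pass 70% of its speed; a pose out of reach is approached as far as the arm can. A call with a number of a shift or a turn outside -1 to 1 is refused whole. A call with a gripper value outside its range is refused whole. The fingers move at their own pace and stop on an object; "force" is the grip in N (left out, the last holds). Time passes only in rows, so rows that repeat a pose let the fingers close. It gives the time, the measured TCP pose, the force, the opening and the grip force at its end, in the units of the state.
- get_state(): the state, without advancing time (a new reading comes with each control period).
- viewer.snapshot(name): name is "scene" or "top"; returns (picture, depth): 480x640x3 uint8, red, green, blue; 480x640 float32, m along the optical axis (not along the pixel's ray), 0 where there is no reading.
- viewer.calibration(name): a dict with "vfov" (degrees; the focal length in pixels is half the picture's height over the tangent of half this angle, whatever the lens; pixels are square), "cx", "cy" (the principal point, pixels), "extrinsics" (4x4, takes a point from camera to world coordinates). Camera axes: x right, y down, z forward; pixel columns grow to the right and rows downward; lengths in m; the calibration is good to about 2 mm. A picture is of the moment at which its call begins. calibration takes no time and is no camera call.
- workorder.finish_job(): hands the job in; it is judged then, once.
The state is a dict: "clock": time; "q": joint angles; "qd": joint speeds; "joint_torque": joint torques, N m; "tool_pos": TCP position; "eef_rot": TCP orientation; "contact_force": force on the tool from outside, world axes, zero at the start; "moment": the same for the moment, N m; "opening": opening from 0.0 (shut) to 1.0 (fully open); "finger_force": force on a finger pad.
Only numpy, scipy, OpenCV 4.12 (cv2) and the standard library are available. Lean on these libraries where they do the work, as an engineer would, in place of code of your own. Each camera call takes 0.05 s, during which the arm holds its last target. There are 200 camera calls.

## Working session

There is one attempt and no reset: what is moved stays moved. The work goes in short steps, Python scripts to look and compute and a tool call to move; the robot and the scene stay as the last step left them, time stands still between calls to the robot, and variables do not carry over. Pictures are saved under pics/ and viewed, at most 10 in all, crops included, and the job is handed in when it is done.

Besides the shell and the picture viewer there is one more tool, called after "Emit:" by a JSON object that holds its "method" and its "body", one argument or row to a line. step_arm: Moves the arm, as the interface text tells. Shift numbers are shares of 8 cm and turn numbers shares of 180 degrees, none past 1 either way. Its arguments: {"type":"object","properties":{"motion":{"type":"array","items":{"type":"object","properties":{"wx":{"type":"number","minimum":-1,"maximum":1},"wy":{"type":"number","minimum":-1,"maximum":1},"wz":{"type":"number","minimum":-1,"maximum":1},"dx":{"type":"number","minimum":-1,"maximum":1},"dy":{"type":"number","minimum":-1,"maximum":1},"dz":{"type":"number","minimum":-1,"maximum":1},"claw":{"type":"number"}}}},"force":{"type":"number"}},"required":["motion"]}

```bash
mkdir -p pics; cat > h.py <<'E'
import numpy as np, cv2
from plant import get_state, viewer, workorder
def snap(n):
    im,d=viewer.snapshot(n); return im,d
def cal(n):
    c=viewer.calibration(n); f=240/np.tan(np.radians(c['vfov'])/2); return f,c['cx'],c['cy'],np.array(c['extrinsics'])
def cloud(n,d):
    f,cx,cy,T=cal(n); v,u=np.mgrid[:480,:640]
    P=np.stack([(u-cx)*d/f,(v-cy)*d/f,d],-1)
    return P@T[:3,:3].T+T[:3,3]
def ray(n,u,v,z):
    f,cx,cy,T=cal(n); r=T[:3,:3]@np.array([(u-cx)/f,(v-cy)/f,1]); return T[:3,3]+r*(z-T[2,3])/r[2]
E
python3 - <<'E'
from h import *
for n in('scene','top'):
    im,d=snap(n); cv2.imwrite(f'pics/{n}0.png',im[:,:,::-1]); np.savez(f'{n}0.npz',im=im,d=d)
    print(n,cal(n),(d==0).mean())
print(get_state())
E
```

```text
scene (np.float64(564.1721552057044), 315.13147772794395, 238.15436290052477, array([[ 0.90148913, -0.29620783,  0.31556025, -0.01806487],
       [-0.43277637, -0.609045  ,  0.66465691, -1.12237212],
       [-0.00468619, -0.735748  , -0.67723919,  1.14908527],
       [ 0.        ,  0.        ,  0.        ,  1.        ]])) 0.0041796875
top (np.float64(448.4213242034169), 327.42360731325425, 241.99432330191658, array([[-1.09202704e-02, -9.98140440e-01,  5.99700806e-02,
         3.90116700e-01],
       [-9.99940365e-01,  1.08936951e-02, -7.70076121e-04,
        -8.69738178e-02],
       [ 1.15348345e-04, -5.99749137e-02, -9.98199878e-01,
         1.24588113e+00],
       [ 0.00000000e+00,  0.00000000e+00,  0.00000000e+00,
         1.00000000e+00]])) 0.00390625
{'clock': 0.1, 'q': array([-1.25822598,  0.68989355, -0.19453591,  1.56619634,  0.15731134,
        0.90250335, -0.21509626]), 'qd': array([ 3.41844848e-05, -1.05945354e-03, -8.94131599e-04, -1.25191755e-03,
        3.01429024e-04, -5.43283887e-04, -1.16701179e-03]), 'joint_torque': array([-3.72080496e-03, -5.28487444e+01, -1.27190776e+00, -1.53834611e+01,
       -5.26090153e-02,  1.96980422e-03,  3.59341936e-05]), 'tool_pos': array([0.17186876, 0.60033623, 0.23800638]), 'eef_rot': array([ 1.38887723e-01,  9.90307808e-01, -8.02084713e-04, -5.41443750e-05]), 'contact_force': array([-0.75229051, -0.0106083 , -0.11714609]), 'moment': array([-0.03324394, -0.02822002, -0.01911521]), 'finger_force': 0.0, 'opening': 1.0028020575489296}
```

View pics/scene0.png

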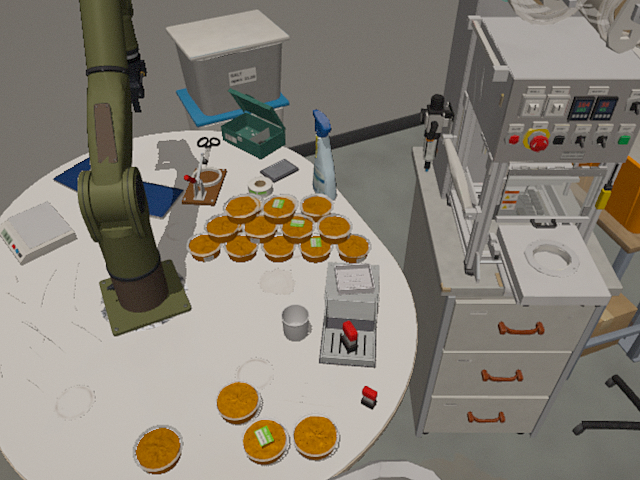

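View pics/top0.png

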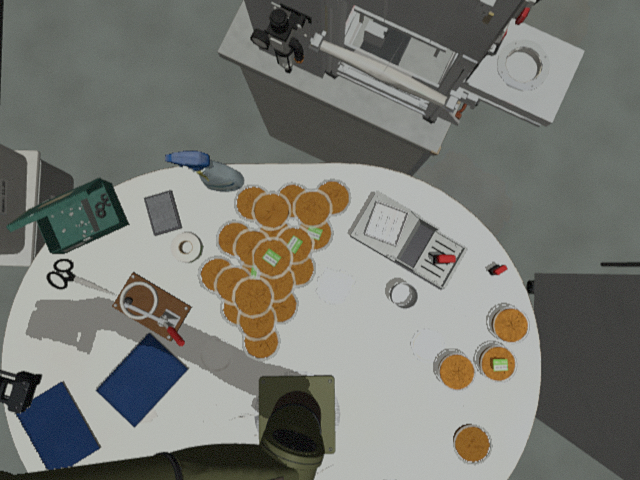

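The scene view shows the station at (350,315) with the lid on its deck at (353,280), and the stamp on the bed at (349,337). The small look-alike is at (369,397). In the top view the station is at (405,240), the stamp at (443,258) and the dark grey pad at (162,213).

```bash
python3 - <<'E'
from h import *
A=np.load('top0.npz'); P=cloud('top',A['d']); im=A['im']
c1=cv2.resize(im[180:300,335:525],None,fx=4,fy=4,interpolation=cv2.INTER_CUBIC)
cv2.imwrite('pics/c1.png',c1[:,:,::-1])
c2=cv2.resize(im[150:280,135:285],None,fx=4,fy=4,interpolation=cv2.INTER_CUBIC)
cv2.imwrite('pics/c2.png',c2[:,:,::-1])
for uv in [(162,213),(150,205),(386,222),(356,232),(443,258),(497,269),(415,240),(440,240),(400,293),(186,247),(300,330)]:
    u,v=uv; print(uv,P[v,u].round(4), im[v,u])
E
```

```text
(162, 213) [0.5487 0.3662 0.0193] [101 102 103]
(150, 205) [0.5721 0.402  0.0131] [103 104 104]
(386, 222) [ 0.5123 -0.2434  0.0654] [173 175 174]
(356, 232) [ 0.4867 -0.1637  0.0643] [157 158 155]
(443, 258) [ 0.415  -0.3852  0.0901] [172  52  52]
(497, 269) [ 0.385  -0.5358  0.0571] [133  32  32]
(415, 240) [ 0.4672 -0.3298  0.0101] [80 83 86]
(440, 240) [ 0.4663 -0.3979  0.0138] [166 168 165]
(400, 293) [ 0.3219 -0.286   0.0061] [181 184 184]
(186, 247) [0.4551 0.3041 0.0047] [180 182 178]
(300, 330) [ 0.2234 -0.0099  0.0008] [181 184 181]
```

View pics/c1.png

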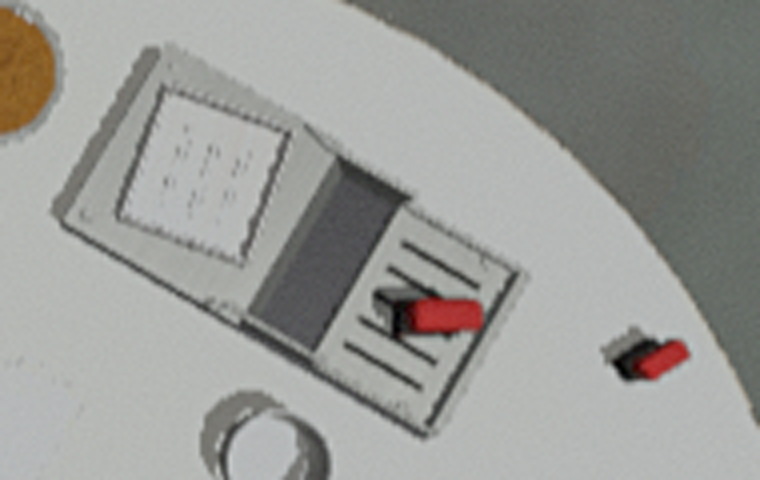

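View pics/c2.png

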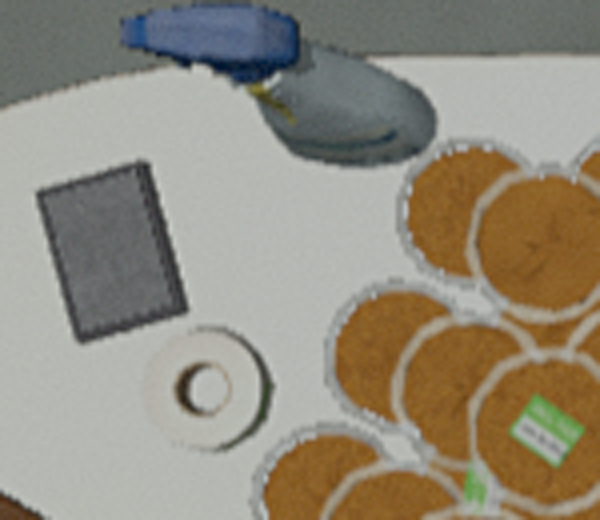

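```bash
python3 - <<'E'
from h import *
A=np.load('top0.npz'); P=cloud('top',A['d']); im=A['im']
def c(u,v,z): return ray('top',335+(u+.5)/4-.5,180+(v+.5)/4-.5,z)
R1,R2=c(155,46,.058),c(58,217,.058); E1,E2=c(524,270,.03),c(429,436,.03)
print(R1,R2,E1,E2,np.linalg.norm((R1-R2)[:2]),np.linalg.norm((E1-E2)[:2]),np.linalg.norm((R1+R2-E1-E2)[:2])/2)
B1,B2=c(304,126,.058),c(246,312,.058)
# depth points
m=(P[...,2]>.045)&(P[...,2]<.1); 
d=((E1+E2)-(R1+R2))[:2];d/=np.linalg.norm(d); O=((R1+R2)/2)[:2]+.135*d
xa=np.array([d[1],-d[0]])
S=np.stack([(P[...,:2]-O)@xa,(P[...,:2]-O)@d,P[...,2]],-1)
print('O',O,'d',d,'yaw',np.arctan2(-d[0],d[1]))
q=(abs(S[...,0])<.1)&(S[...,1]>-.17)&(S[...,1]<.19)
for lo,hi in((-.12,-.105),(0.002,.015),(.025,.055),(.065,.1),(.11,.145)):
    s=S[q&(abs(S[...,0])<.05)&(S[...,1]>lo)&(S[...,1]<hi)]; print(lo,np.median(s[:,2]))
s=S[q&(S[...,2]>.04)&(S[...,1]<-.03)]; print('deck ext',np.percentile(s,[0.5,1,2,98,99,99.5],axis=0).round(4)[:,:2])
s=S[q&(S[...,2]>.012)&(S[...,1]>.07)]; print('bed ext',np.percentile(s,[0.5,1,2,98,99,99.5],axis=0).round(4)[:,:2])
# lid corners at rim z=.078
for n,(u,v) in dict(a=(162,88),b=(292,132),c=(244,263),d=(117,215)).items():
    p=c(u,v,.078)[:2]-O; print(n,p@xa,p@d)
# stamp red top
hsv=cv2.cvtColor(im,cv2.COLOR_RGB2HSV); red=((hsv[...,0]<8)|(hsv[...,0]>172))&(hsv[...,1]>120)&(hsv[...,2]>70)
n,l,st,ce=cv2.connectedComponentsWithStats(red.astype(np.uint8))
for i in range(1,n):
    if st[i,4]>20:
        p=P[l==i]; print(ce[i],st[i],p.mean(0).round(4),np.percentile(p[:,2],[5,50,95]).round(4))
# unknown tall things in free space
z=P[...,2]; 
low=((z>.02)&(z<.5)).astype(np.uint8)
n,l,st,ce=cv2.connectedComponentsWithStats(low)
for i in range(1,n):
    if st[i,4]>60: print('obj',ce[i].round(),st[i],np.median(P[l==i],0).round(3),np.percentile(z[l==i],98).round(3))
# pad
g=im[190:240,135:190].astype(int).max(-1)<125
n,l,st,ce=cv2.connectedComponentsWithStats(g.astype(np.uint8)); i=1+np.argmax(st[1:,4])
v,u=np.nonzero(l==i); pts=np.array([ray('top',a+135,b+190,.013)[:2] for a,b in zip(u,v)],np.float32)
print('pad',cv2.minAreaRect(pts),pts.mean(0))
E
```

```text
[ 0.5963049  -0.21215436  0.058     ] [ 0.4824616  -0.14577711  0.058     ] [ 0.44511846 -0.46289733  0.03      ] [ 0.33369038 -0.39548616  0.03      ] 0.13178101410142307 0.13023241686569734 0.29173053169751634
O [ 0.46997968 -0.29475928] d [-0.51410055 -0.85772993] yaw 2.601633974173476
-0.12 0.060521576663809196
0.002 0.04856109626852034
0.025 0.007194756202940855
0.065 0.017572753287329324
0.11 0.01814238144852398
deck ext [[-0.0728 -0.1307]
 [-0.072  -0.1301]
 [-0.0706 -0.1292]
 [ 0.0635 -0.0319]
 [ 0.065  -0.0311]
 [ 0.0657 -0.0305]]
bed ext [[-0.0671  0.0704]
 [-0.0663  0.0709]
 [-0.0648  0.0719]
 [ 0.0611  0.1595]
 [ 0.062   0.1605]
 [ 0.0624  0.1609]]
a -0.040069573658980756 -0.11798102052796124
b -0.057889379834984336 -0.02999755526128019
c 0.03253163046537919 -0.014455003251842168
d 0.04714919984895042 -0.10164890876033429
[523.45454545  14.69318182] [518   8  12  16  88] [ 0.8146 -0.4224  0.5137] [0.5027 0.5149 0.5213]
[446.02962963 258.35555556] [438 254  18   9 135] [ 0.414  -0.3933  0.0888] [0.0844 0.09   0.094 ]
[500.17391304 269.4057971 ] [495 265  12  10  69] [ 0.38
[... 621 characters left out ...]
.032] 0.045
obj [151. 312.] [120 280  65  66 958] [0.28  0.381 0.072] 0.158
obj [407. 296.] [390 282  29  27 230] [ 0.317 -0.305  0.056] 0.075
obj [511. 325.] [ 493  306   38   39 1095] [ 0.235 -0.578  0.031] 0.041
obj [498. 363.] [ 480  344   39   40 1115] [ 0.136 -0.538  0.033] 0.049
obj [457. 371.] [ 438  352   39   40 1144] [ 0.116 -0.427  0.036] 0.042
obj [ 19. 389.] [   0  369   42   44 1263] [0.16  0.527 0.345] 0.35
obj [281. 442.] [ 191  391  134   89 5946] [0.058 0.001 0.386] 0.494
obj [472. 443.] [ 453  424   40   41 1218] [-0.073 -0.463  0.036] 0.043
pad ((0.5509639978408813, 0.3667072057723999), (0.1114083081483841, 0.08154812455177307), 15.60611629486084) [0.55095404 0.3666919 ]
```

```bash
python3 - <<'E'
from h import *
for n,box in (('top',(430,470,245,275)),('scene',(330,370,310,360))):
    A=np.load(n+'0.npz'); P=cloud(n,A['d']); im=A['im']; u0,u1,v0,v1=box
    s=np.zeros((480,640),bool); s[v0:v1,u0:u1]=1
    hsv=cv2.cvtColor(im,cv2.COLOR_RGB2HSV); red=((hsv[...,0]<8)|(hsv[...,0]>172))&(hsv[...,1]>120)&s
    for nm,m in(('redtop',red&(P[...,2]>.08)),('z>.03',s&(P[...,2]>.033)&(P[...,2]<.12)),('foot',s&(P[...,2]>.03)&(P[...,2]<.06)),('midz',red&(P[...,2]>.05)&(P[...,2]<.08))):
        p=P[m]; 
        if len(p)>5: print(n,nm,len(p),p.mean(0).round(4),cv2.minAreaRect(p[:,:2].astype(np.float32)))
    v,u=np.nonzero(red); p=np.array([ray(n,a,b,.09)[:2] for a,b in zip(u,v)],np.float32); print(n,'rays z=.09',cv2.minAreaRect(p))
A=np.load('top0.npz');P=cloud('top',A['d'])
m=np.zeros((480,640),bool); m[140:210,155:260]=1
for lo,hi in((.05,.12),(.12,.2),(.2,.3)):
    p=P[m&(P[...,2]>lo)&(P[...,2]<hi)]; p=p[(p[:,0]>.55)&(p[:,1]>.2)]; print('spray',lo,len(p),p.min(0).round(3),p.max(0).round(3))
A=np.load('scene0.npz');im=A['im']
c=np.hstack([cv2.resize(im[250:410,270:390],None,fx=3.3,fy=3.3,interpolation=cv2.INTER_CUBIC),cv2.resize(im[100:260,230:350],None,fx=3.3,fy=3.3,interpolation=cv2.INTER_CUBIC)])
cv2.imwrite('pics/c3.png',c[:,:,::-1]); print(c.shape)
E
```

```text
top redtop 133 [ 0.4143 -0.3927  0.0899] ((0.4149532616138458, -0.3949398994445801), (0.04355810955166817, 0.020684093236923218), 89.37873840332031)
top z>.03 222 [ 0.4135 -0.3937  0.0751] ((0.4223394989967346, -0.41280803084373474), (0.06777184456586838, 0.07897844910621643), 57.19683074951172)
top foot 99 [ 0.4084 -0.4135  0.0351] ((0.4245065152645111, -0.4147346019744873), (0.06983667612075806, 0.08552312850952148), 57.995723724365234)
top midz 8 [ 0.4119 -0.3745  0.0742] ((0.41251182556152344, -0.3743147552013397), (0.0162484273314476, 0.002618307014927268), 14.245399475097656)
top rays z=.09 ((0.4137776792049408, -0.3890540897846222), (0.054794006049633026, 0.022702878341078758), 84.60941314697266)
scene redtop 149 [ 0.4115 -0.4061  0.0939] ((0.21164344251155853, -0.7549835443496704), (0.8659177422523499, 0.03387382626533508), 60.22469711303711)
scene z>.03 346 [ 0.4139 -0.4028  0.067 ] ((0.4299740195274353, -0.37453794479370117), (0.155970960855484, 0.06891681253910065), 54.14125442504883)
scene foot 184 [ 0.4197 -0.3974  0.0381] ((0.4303460121154785, -0.3766171336174011), (0.15392763912677765, 0.09742479771375656), 62.23137664794922)
scene midz 59 [ 0.4086 -0.4083  0.0722] ((0.4076639711856842, -0.40477538108825684), (0.014636335894465446, 0.042796701192855835), 22.687759399414062)
scene rays z=.09 ((0.4032907783985138, -0.4312684237957001), (0.0990772396326065, 0.0688057541847229), 43.82807922363281)
spray 0.05 74 [0.61  0.2   0.051] [0.623 0.239 0.119]
spray 0.12 72 [0.613 0.2   0.121] [0.63  0.234 0.2  ]
spray 0.2 497 [0.618 0.2   0.201] [0.655 0.267 0.281]
(528, 792, 3)
```

View pics/c3.png

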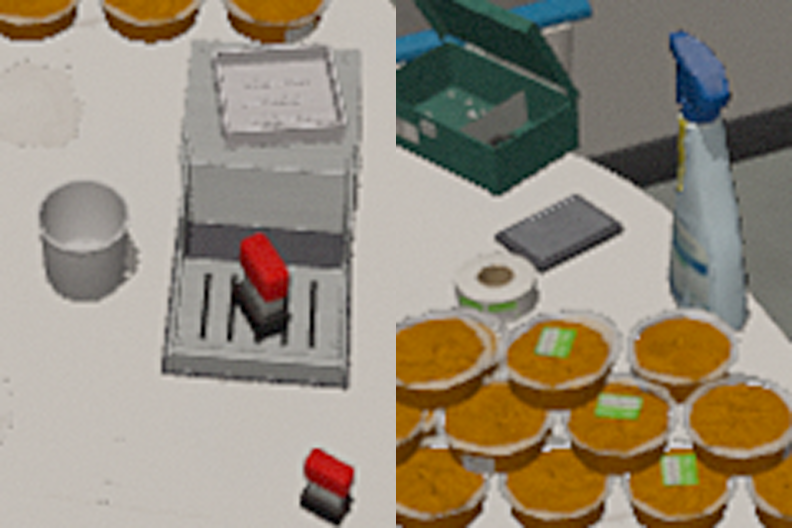

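The right half shows the pad at (560,230) and the spray bottle at (710,200). The left half shows the stamp on the bed with its long side about along world y, and the lid on the deck. I'm moving off with a turn to align the tool axes with the world.

Emit:
{"method": "step_arm", "body": {
  "motion": [
    {"wz": 0.38,"dx": -0.84,"dy": -0.67,"dz": -0.62,"claw": 70},
    {"wz": 0.38,"dx": -0.84,"dy": -0.67,"dz": -0.62,"claw": 70},
    {"wz": 0.38,"dx": -0.84,"dy": -0.67,"dz": -0.62,"claw": 70},
    {"wz": 0.38,"dx": -0.84,"dy": -0.67,"dz": -0.62,"claw": 70},
    {"wz": 0.38,"dx": -0.84,"dy": -0.67,"dz": -0.62,"claw": 70},
    {"wz": 0.38,"dx": -0.84,"dy": -0.67,"dz": -0.62,"claw": 70},
    {"wz": 0.38,"dx": -0.84,"dy": -0.67,"dz": -0.62,"claw": 70},
    {"wz": 0.38,"dx": -0.84,"dy": -0.67,"dz": -0.62,"claw": 70}
  ]
}}

```text
$.motion[0]: bad value
```

Emit:
{"method": "step_arm", "body": {
  "motion": [
    {"wz": 0.031,"dx": -1,"dy": 1,"claw": 70},
    {"wz": 0.031,"dx": -1,"dy": 1,"claw": 70},
    {"wz": 0.031,"dx": -1,"dy": 1,"claw": 70}
  ]
}}

```text
$.motion[0]: bad value
```

Emit:
{"method": "step_arm", "body": {
  "motion": [
    {"dx": -1,"dy": 1},
    {"dx": -1,"dy": 1},
    {"dx": -1,"dy": 1}
  ]
}}

```text
$.motion[0]: bad value
```

Emit:
{"method": "step_arm", "body": {
  "motion": [
    {"wx": 0,"wy": 0,"wz": 0.38,"dx": -0.84,"dy": -0.67,"dz": -0.62,"claw": 70},
    {"wx": 0,"wy": 0,"wz": 0.38,"dx": -0.84,"dy": -0.67,"dz": -0.62,"claw": 70},
    {"wx": 0,"wy": 0,"wz": 0.38,"dx": -0.84,"dy": -0.67,"dz": -0.62,"claw": 70},
    {"wx": 0,"wy": 0,"wz": 0.38,"dx": -0.84,"dy": -0.67,"dz": -0.62,"claw": 70},
    {"wx": 0,"wy": 0,"wz": 0.38,"dx": -0.84,"dy": -0.67,"dz": -0.62,"claw": 70},
    {"wx": 0,"wy": 0,"wz": 0.38,"dx": -0.84,"dy": -0.67,"dz": -0.62,"claw": 70},
    {"wx": 0,"wy": 0,"wz": 0.38,"dx": -0.84,"dy": -0.67,"dz": -0.62,"claw": 70},
    {"wx": 0,"wy": 0,"wz": 0.38,"dx": -0.84,"dy": -0.67,"dz": -0.62,"claw": 70}
  ]
}}

```text
clock: 0.9
tool_pos: [0.2216, 0.5305, 0.288]
eef_rot: [0.674, 0.739, -0.0, 0.0]
contact_force: [0.3, -1.1, -0.1]
opening: 0.795
finger_force: 0.0
```

Emit:
{"method": "step_arm", "body": {
  "motion": [
    {"wx": 0,"wy": 0,"wz": 0.03,"dx": -1,"dy": 1,"dz": 0,"claw": 70},
    {"wx": 0,"wy": 0,"wz": 0.03,"dx": -1,"dy": 1,"dz": 0,"claw": 70},
    {"wx": 0,"wy": 0,"wz": 0.03,"dx": -1,"dy": 1,"dz": 0,"claw": 70}
  ]
}}

```text
clock: 1.2
tool_pos: [0.3145, 0.4541, 0.2883]
eef_rot: [0.709, 0.706, -0.0, 0.002]
contact_force: [-0.6, -0.4, 0.2]
opening: 0.791
finger_force: 0.0
```

Emit:
{"method": "step_arm", "body": {
  "motion": [
    {"wx": 0,"wy": 0,"wz": 0,"dx": -1,"dy": 1,"dz": 0,"claw": 70},
    {"wx": 0,"wy": 0,"wz": 0,"dx": -1,"dy": 1,"dz": 0,"claw": 70},
    {"wx": 0,"wy": 0,"wz": 0,"dx": -1,"dy": 1,"dz": 0,"claw": 70}
  ]
}}

```text
clock: 1.5
tool_pos: [0.3939, 0.374, 0.2883]
eef_rot: [0.709, 0.705, -0.0, 0.002]
contact_force: [-0.3, -0.7, 0.6]
opening: 0.792
finger_force: 0.0
```

Emit:
{"method": "step_arm", "body": {
  "motion": [
    {"wx": 0,"wy": 0,"wz": 0,"dx": -1,"dy": 0.75,"dz": 0,"claw": 70},
    {"wx": 0,"wy": 0,"wz": 0,"dx": -1,"dy": 0.75,"dz": 0,"claw": 70},
    {"wx": 0,"wy": 0,"wz": 0,"dx": -1,"dy": 0.75,"dz": 0,"claw": 70}
  ]
}}

```text
clock: 1.8
tool_pos: [0.4546, 0.2921, 0.2884]
eef_rot: [0.71, 0.704, -0.001, 0.003]
contact_force: [0.3, 0.9, -0.1]
opening: 0.795
finger_force: 0.0
```

Emit:
{"method": "step_arm", "body": {
  "motion": [
    {"wx": 0,"wy": 0,"wz": 0,"dx": -1,"dy": 0,"dz": 0,"claw": 70},
    {"wx": 0,"wy": 0,"wz": 0,"dx": -1,"dy": 0,"dz": 0,"claw": 70}
  ]
}}

```text
clock: 2.0
tool_pos: [0.4496, 0.2177, 0.2879]
eef_rot: [0.706, 0.708, -0.001, -0.0]
contact_force: [-0.2, -0.2, 0.2]
opening: 0.792
finger_force: 0.0
```

Emit:
{"method": "step_arm", "body": {
  "motion": [
    {"wx": 0,"wy": 0,"wz": 0,"dx": -1,"dy": 0,"dz": 0,"claw": 70},
    {"wx": 0,"wy": 0,"wz": 0,"dx": -1,"dy": 0,"dz": 0,"claw": 70}
  ]
}}

```text
clock: 2.2
tool_pos: [0.4497, 0.1371, 0.2882]
eef_rot: [0.706, 0.708, -0.001, 0.0]
contact_force: [0.1, 0.2, 0.1]
opening: 0.796
finger_force: 0.0
```

Emit:
{"method": "step_arm", "body": {
  "motion": [
    {"wx": 0,"wy": 0,"wz": 0,"dx": -1,"dy": 0,"dz": 0,"claw": 70},
    {"wx": 0,"wy": 0,"wz": 0,"dx": -1,"dy": 0,"dz": 0,"claw": 70}
  ]
}}

```text
clock: 2.4
tool_pos: [0.4502, 0.0572, 0.2883]
eef_rot: [0.706, 0.708, -0.001, 0.0]
contact_force: [0.6, -0.7, -0.0]
opening: 0.797
finger_force: 0.0
```

Emit:
{"method": "step_arm", "body": {
  "motion": [
    {"wx": 0,"wy": 0,"wz": 0,"dx": -1,"dy": 0,"dz": 0,"claw": 70},
    {"wx": 0,"wy": 0,"wz": 0,"dx": -1,"dy": 0,"dz": 0,"claw": 70}
  ]
}}

```text
clock: 2.6
tool_pos: [0.4507, -0.0227, 0.2883]
eef_rot: [0.706, 0.708, -0.0, 0.0]
contact_force: [0.6, 0.1, 0.7]
opening: 0.793
finger_force: 0.0
```

Emit:
{"method": "step_arm", "body": {
  "motion": [
    {"wx": 0,"wy": 0,"wz": 0,"dx": -1,"dy": 0,"dz": 0,"claw": 70},
    {"wx": 0,"wy": 0,"wz": 0,"dx": -1,"dy": 0,"dz": 0,"claw": 70}
  ]
}}

```text
clock: 2.8
tool_pos: [0.4512, -0.1028, 0.2883]
eef_rot: [0.706, 0.708, -0.0, 0.0]
contact_force: [0.2, -0.1, -0.3]
opening: 0.796
finger_force: 0.0
```

Emit:
{"method": "step_arm", "body": {
  "motion": [
    {"wx": 0,"wy": 0,"wz": 0,"dx": -1,"dy": 0,"dz": 0,"claw": 70},
    {"wx": 0,"wy": 0,"wz": 0,"dx": -1,"dy": 0,"dz": 0,"claw": 70}
  ]
}}

```text
clock: 3.0
tool_pos: [0.4517, -0.1829, 0.2883]
eef_rot: [0.706, 0.708, -0.0, 0.0]
contact_force: [-0.4, 0.5, 0.1]
opening: 0.791
finger_force: 0.0
```

Emit:
{"method": "step_arm", "body": {
  "motion": [
    {"wx": 0,"wy": 0,"wz": 0,"dx": -1,"dy": 0,"dz": 0,"claw": 70},
    {"wx": 0,"wy": 0,"wz": 0,"dx": -1,"dy": 0,"dz": 0,"claw": 70}
  ]
}}

```text
clock: 3.2
tool_pos: [0.4521, -0.263, 0.2882]
eef_rot: [0.706, 0.708, -0.0, 0.0]
contact_force: [-0.4, 0.2, 0.4]
opening: 0.796
finger_force: 0.0
```

Emit:
{"method": "step_arm", "body": {
  "motion": [
    {"wx": 0,"wy": 0,"wz": 0,"dx": -1,"dy": 0,"dz": 0,"claw": 70},
    {"wx": 0,"wy": 0,"wz": 0,"dx": -1,"dy": 0,"dz": 0,"claw": 70},
    {"wx": 0,"wy": 0,"wz": 0,"dx": -1,"dy": 0,"dz": 0,"claw": 70}
  ]
}}

```text
clock: 3.5
tool_pos: [0.4516, -0.3448, 0.288]
eef_rot: [0.708, 0.706, -0.001, 0.001]
contact_force: [-0.4, 0.0, 0.5]
opening: 0.793
finger_force: 0.0
```

Emit:
{"method": "step_arm", "body": {
  "motion": [
    {"wx": 0,"wy": 0,"wz": 0,"dx": -0.61,"dy": -0.46,"dz": 0.6,"claw": 70},
    {"wx": 0,"wy": 0,"wz": 0,"dx": -0.61,"dy": -0.46,"dz": 0.6,"claw": 70},
    {"wx": 0,"wy": 0,"wz": 0,"dx": -0.61,"dy": -0.46,"dz": 0.6,"claw": 70}
  ]
}}

```text
clock: 3.8
tool_pos: [0.4126, -0.3895, 0.2379]
eef_rot: [0.707, 0.707, -0.001, -0.003]
contact_force: [-0.4, 0.3, -0.5]
opening: 0.794
finger_force: 0.0
```

Emit:
{"method": "step_arm", "body": {
  "motion": [
    {"wx": 0,"wy": 0,"wz": 0,"dx": 0,"dy": 0,"dz": 0.5,"claw": 70},
    {"wx": 0,"wy": 0,"wz": 0,"dx": 0,"dy": 0,"dz": 1,"claw": 70},
    {"wx": 0,"wy": 0,"wz": 0,"dx": 0,"dy": 0,"dz": 1,"claw": 70}
  ]
}}

```text
clock: 4.1
tool_pos: [0.4154, -0.3845, 0.1567]
eef_rot: [0.705, 0.71, 0.001, -0.005]
contact_force: [0.4, 0.7, 0.3]
opening: 0.795
finger_force: 0.0
```

```bash
python3 - <<'E'
from h import *
im,d=snap('top'); s=get_state(); print(s['tool_pos'],s['eef_rot'])
im2,_=snap('scene')
c=np.hstack([cv2.resize(im[200:320,370:520],(640,512),interpolation=cv2.INTER_CUBIC)[:,:400],cv2.resize(im2[250:380,300:400],(394,512),interpolation=cv2.INTER_CUBIC)])
cv2.imwrite('pics/d1.png',c[:,:,::-1])
E
```

```text
[ 0.41643775 -0.38620671  0.15919668] [ 7.04778357e-01  7.09422846e-01  6.96439438e-04 -2.49147925e-03]
```

View pics/d1.png

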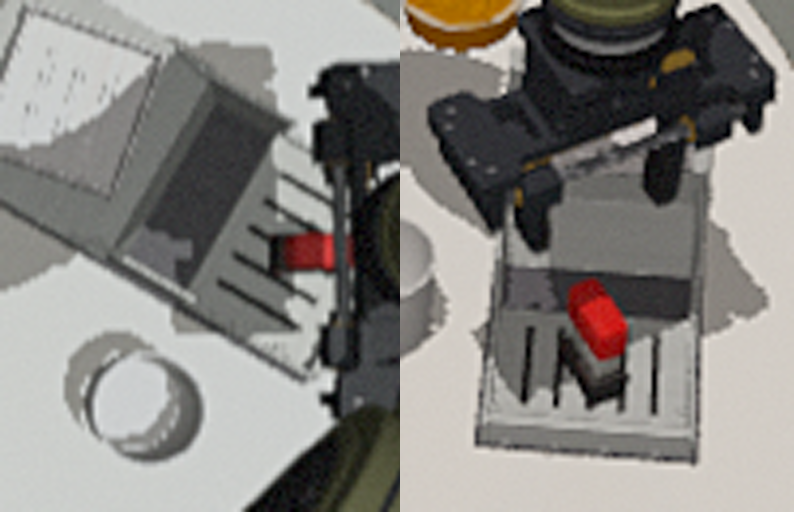

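The fingers straddle the stamp's line: in the right half the red grip is at (600,315), below and between the fingertips. Descending to grip.

Emit:
{"method": "step_arm", "body": {
  "motion": [
    {"wx": 0,"wy": 0,"wz": 0,"dx": -0.09,"dy": -0.02,"dz": 0.4,"claw": 70},
    {"wx": 0,"wy": 0,"wz": 0,"dx": -0.09,"dy": -0.02,"dz": 0.8,"claw": 70},
    {"wx": 0,"wy": 0,"wz": 0,"dx": -0.09,"dy": -0.02,"dz": 0.8,"claw": 70}
  ]
}}

```text
clock: 4.5
tool_pos: [0.4144, -0.3952, 0.0957]
eef_rot: [0.705, 0.709, 0.0, -0.001]
contact_force: [-1.0, 0.1, -0.4]
opening: 0.794
finger_force: 0.0
```

Emit:
{"method": "step_arm", "body": {
  "motion": [
    {"wx": 0,"wy": 0,"wz": 0,"dx": 0,"dy": 0,"dz": 0.3,"claw": 70},
    {"wx": 0,"wy": 0,"wz": 0,"dx": 0,"dy": 0,"dz": 0.6,"claw": 70},
    {"wx": 0,"wy": 0,"wz": 0,"dx": 0,"dy": 0,"dz": 0.6,"claw": 70},
    {"wx": 0,"wy": 0,"wz": 0,"dx": 0,"dy": 0,"dz": 0.6,"claw": 70}
  ]
}}

```text
clock: 4.9
tool_pos: [0.4156, -0.3971, 0.0505]
eef_rot: [0.706, 0.709, 0.0, 0.001]
contact_force: [0.5, -0.1, 0.6]
opening: 0.796
finger_force: 0.0
```

Emit:
{"method": "step_arm", "body": {
  "motion": [
    {"wx": 0,"wy": 0,"wz": 0,"dx": 0,"dy": 0,"dz": 0,"claw": 40},
    {"wx": 0,"wy": 0,"wz": 0,"dx": 0,"dy": 0,"dz": 0,"claw": 30},
    {"wx": 0,"wy": 0,"wz": 0,"dx": 0,"dy": 0,"dz": 0,"claw": 10},
    {"wx": 0,"wy": 0,"wz": 0,"dx": 0,"dy": 0,"dz": 0,"claw": 10},
    {"wx": 0,"wy": 0,"wz": 0,"dx": 0,"dy": 0,"dz": 0,"claw": 10},
    {"wx": 0,"wy": 0,"wz": 0,"dx": 0,"dy": 0,"dz": 0,"claw": 10},
    {"wx": 0,"wy": 0,"wz": 0,"dx": 0,"dy": 0,"dz": 0,"claw": 10}
  ],
  "force": 25
}}

```text
clock: 5.6
tool_pos: [0.4143, -0.3965, 0.0482]
eef_rot: [0.706, 0.708, 0.0, -0.0]
contact_force: [-0.2, -0.3, 1.7]
opening: 0.234
finger_force: 24.5
```

Emit:
{"method": "step_arm", "body": {
  "motion": [
    {"wx": 0,"wy": 0,"wz": 0,"dx": 0,"dy": 0,"dz": -0.2,"claw": 10},
    {"wx": 0,"wy": 0,"wz": 0,"dx": 0,"dy": 0,"dz": -0.6,"claw": 10},
    {"wx": 0,"wy": 0,"wz": 0,"dx": 0,"dy": 0,"dz": -1,"claw": 10}
  ]
}}

```text
clock: 5.9
tool_pos: [0.4137, -0.396, 0.1285]
eef_rot: [0.706, 0.708, -0.0, -0.001]
contact_force: [-0.1, 0.3, 0.6]
opening: 0.234
finger_force: 24.6
```

Emit:
{"method": "step_arm", "body": {
  "motion": [
    {"wx": 0,"wy": 0,"wz": 0,"dx": 0,"dy": 0,"dz": -0.5,"claw": 10},
    {"wx": 0,"wy": 0,"wz": 0,"dx": 0,"dy": 0,"dz": -1,"claw": 10}
  ]
}}

```text
clock: 6.1
tool_pos: [0.4138, -0.396, 0.2093]
eef_rot: [0.706, 0.708, -0.0, -0.001]
contact_force: [0.8, -1.0, -1.0]
opening: 0.234
finger_force: 24.6
```

Emit:
{"method": "step_arm", "body": {
  "motion": [
    {"wx": 0,"wy": 0,"wz": 0,"dx": 0,"dy": 0,"dz": -0.5,"claw": 10},
    {"wx": 0,"wy": 0,"wz": 0,"dx": 0.3,"dy": 0.45,"dz": -1,"claw": 10},
    {"wx": 0,"wy": 0,"wz": 0,"dx": 0.7,"dy": 0.45,"dz": -1,"claw": 10}
  ]
}}

```text
clock: 6.4
tool_pos: [0.4544, -0.343, 0.2925]
eef_rot: [0.706, 0.708, 0.001, 0.006]
contact_force: [0.3, 0.7, -0.7]
opening: 0.239
finger_force: 24.6
```

Emit:
{"method": "step_arm", "body": {
  "motion": [
    {"wx": 0,"wy": 0,"wz": 0,"dx": 0.5,"dy": 0,"dz": 0,"claw": 10},
    {"wx": 0,"wy": 0,"wz": 0,"dx": 1,"dy": 0,"dz": 0,"claw": 10}
  ]
}}

```text
clock: 6.6
tool_pos: [0.4497, -0.2588, 0.2884]
eef_rot: [0.706, 0.708, 0.0, 0.0]
contact_force: [0.4, 1.5, -1.3]
opening: 0.236
finger_force: 24.6
```

Emit:
{"method": "step_arm", "body": {
  "motion": [
    {"wx": 0,"wy": 0,"wz": 0,"dx": 0.5,"dy": 0,"dz": 0,"claw": 10},
    {"wx": 0,"wy": 0,"wz": 0,"dx": 1,"dy": 0,"dz": 0,"claw": 10}
  ]
}}

```text
clock: 6.8
tool_pos: [0.4489, -0.1787, 0.2882]
eef_rot: [0.706, 0.708, -0.0, -0.0]
contact_force: [1.2, -0.1, -1.5]
opening: 0.232
finger_force: 24.6
```

Emit:
{"method": "step_arm", "body": {
  "motion": [
    {"wx": 0,"wy": 0,"wz": 0,"dx": 0.5,"dy": 0,"dz": 0,"claw": 10},
    {"wx": 0,"wy": 0,"wz": 0,"dx": 1,"dy": 0,"dz": 0,"claw": 10}
  ]
}}

```text
clock: 7.0
tool_pos: [0.4486, -0.0988, 0.2882]
eef_rot: [0.706, 0.708, -0.0, -0.0]
contact_force: [0.3, 0.5, -0.8]
opening: 0.235
finger_force: 24.6
```

Emit:
{"method": "step_arm", "body": {
  "motion": [
    {"wx": 0,"wy": 0,"wz": 0,"dx": 0.5,"dy": 0,"dz": 0,"claw": 10},
    {"wx": 0,"wy": 0,"wz": 0,"dx": 1,"dy": 0,"dz": 0,"claw": 10}
  ]
}}

```text
clock: 7.2
tool_pos: [0.4483, -0.0188, 0.2882]
eef_rot: [0.706, 0.708, -0.0, -0.0]
contact_force: [0.6, -0.3, 0.1]
opening: 0.237
finger_force: 24.6
```

Emit:
{"method": "step_arm", "body": {
  "motion": [
    {"wx": 0,"wy": 0,"wz": 0,"dx": 0.5,"dy": 0,"dz": 0,"claw": 10},
    {"wx": 0,"wy": 0,"wz": 0,"dx": 1,"dy": 0,"dz": 0,"claw": 10}
  ]
}}

```text
clock: 7.4
tool_pos: [0.4479, 0.0611, 0.2882]
eef_rot: [0.706, 0.708, -0.0, -0.0]
contact_force: [1.3, 0.8, -0.5]
opening: 0.235
finger_force: 24.6
```

Emit:
{"method": "step_arm", "body": {
  "motion": [
    {"wx": 0,"wy": 0,"wz": 0,"dx": 0.5,"dy": 0,"dz": 0,"claw": 10},
    {"wx": 0,"wy": 0,"wz": 0,"dx": 1,"dy": 0,"dz": 0,"claw": 10}
  ]
}}

```text
clock: 7.6
tool_pos: [0.4476, 0.1411, 0.2882]
eef_rot: [0.706, 0.708, -0.0, -0.0]
contact_force: [0.2, 0.4, -0.8]
opening: 0.235
finger_force: 24.6
```

Emit:
{"method": "step_arm", "body": {
  "motion": [
    {"wx": 0,"wy": 0,"wz": 0,"dx": 0.5,"dy": 0,"dz": 0,"claw": 10},
    {"wx": 0,"wy": 0,"wz": 0,"dx": 1,"dy": 0,"dz": 0,"claw": 10}
  ]
}}

```text
clock: 7.8
tool_pos: [0.4473, 0.2211, 0.2882]
eef_rot: [0.706, 0.709, -0.0, -0.0]
contact_force: [0.7, -0.4, -1.0]
opening: 0.236
finger_force: 24.6
```

Emit:
{"method": "step_arm", "body": {
  "motion": [
    {"wx": 0,"wy": 0,"wz": 0,"dx": 0.5,"dy": 0,"dz": 0,"claw": 10},
    {"wx": 0,"wy": 0,"wz": 0,"dx": 1,"dy": 0,"dz": 0,"claw": 10},
    {"wx": 0,"wy": 0,"wz": 0,"dx": 1,"dy": 0,"dz": 0,"claw": 10}
  ]
}}

```text
clock: 8.1
tool_pos: [0.4458, 0.3067, 0.2877]
eef_rot: [0.702, 0.712, 0.001, -0.002]
contact_force: [-0.2, 0.9, -0.5]
opening: 0.237
finger_force: 24.6
```

Emit:
{"method": "step_arm", "body": {
  "motion": [
    {"wx": 0,"wy": 0,"wz": 0,"dx": 0.5,"dy": 0.3,"dz": 0,"claw": 10},
    {"wx": 0,"wy": 0,"wz": 0,"dx": 0.78,"dy": 0.65,"dz": 0,"claw": 10},
    {"wx": 0,"wy": 0,"wz": 0,"dx": 0.78,"dy": 0.65,"dz": 0,"claw": 10}
  ]
}}

```text
clock: 8.4
tool_pos: [0.5015, 0.3648, 0.2875]
eef_rot: [0.705, 0.709, 0.001, 0.0]
contact_force: [-0.9, -1.1, -1.8]
opening: 0.236
finger_force: 24.6
```

Emit:
{"method": "step_arm", "body": {
  "motion": [
    {"wx": 0,"wy": 0,"wz": 0,"dx": 0,"dy": 0.3,"dz": 0.3,"claw": 10},
    {"wx": 0,"wy": 0,"wz": 0,"dx": 0,"dy": 0.65,"dz": 0.7,"claw": 10},
    {"wx": 0,"wy": 0,"wz": 0,"dx": 0,"dy": 0.65,"dz": 1,"claw": 10},
    {"wx": 0,"wy": 0,"wz": 0,"dx": 0,"dy": 0.65,"dz": 1,"claw": 10}
  ]
}}

```text
clock: 8.8
tool_pos: [0.5491, 0.3592, 0.2043]
eef_rot: [0.706, 0.708, -0.005, -0.001]
contact_force: [-1.0, 0.2, 0.2]
opening: 0.235
finger_force: 24.6
```

Emit:
{"method": "step_arm", "body": {
  "motion": [
    {"wx": 0,"wy": 0,"wz": 0,"dx": 0,"dy": 0,"dz": 0.5,"claw": 10},
    {"wx": 0,"wy": 0,"wz": 0,"dx": 0,"dy": 0,"dz": 1,"claw": 10},
    {"wx": 0,"wy": 0,"wz": 0,"dx": 0,"dy": 0,"dz": 1,"claw": 10},
    {"wx": 0,"wy": 0,"wz": 0,"dx": 0,"dy": 0,"dz": 1,"claw": 10},
    {"wx": 0,"wy": 0,"wz": 0,"dx": 0,"dy": 0,"dz": 1,"claw": 10}
  ]
}}

```text
clock: 9.3
tool_pos: [0.5528, 0.3633, 0.1314]
eef_rot: [0.706, 0.708, 0.002, 0.0]
contact_force: [0.1, -0.1, -0.4]
opening: 0.237
finger_force: 24.6
```

Emit:
{"method": "step_arm", "body": {
  "motion": [
    {"wx": 0,"wy": 0,"wz": 0,"dx": 0,"dy": 0,"dz": 0.3,"claw": 10},
    {"wx": 0,"wy": 0,"wz": 0,"dx": 0,"dy": 0,"dz": 0.6,"claw": 10},
    {"wx": 0,"wy": 0,"wz": 0,"dx": 0,"dy": 0,"dz": 0.85,"claw": 10},
    {"wx": 0,"wy": 0,"wz": 0,"dx": 0,"dy": 0,"dz": 0.98,"claw": 10},
    {"wx": 0,"wy": 0,"wz": 0,"dx": 0,"dy": 0,"dz": 0.98,"claw": 10},
    {"wx": 0,"wy": 0,"wz": 0,"dx": 0,"dy": 0,"dz": 0.98,"claw": 10}
  ]
}}

```text
clock: 9.9
tool_pos: [0.5524, 0.3631, 0.0516]
eef_rot: [0.706, 0.708, 0.001, 0.0]
contact_force: [0.2, -0.4, 0.1]
opening: 0.232
finger_force: 24.6
```

```bash
python3 - <<'E'
from h import *
im2,_=snap('scene');s=get_state(); print(s['tool_pos'],s['contact_force'])
c=cv2.resize(im2[110:240,220:350],(520,520),interpolation=cv2.INTER_CUBIC)
cv2.imwrite('pics/d2.png',c[:,:,::-1])
E
```

```text
[0.5524671  0.36315396 0.05172291] [-0.48943513  0.03352947 -0.97352006]
```

View pics/d2.png

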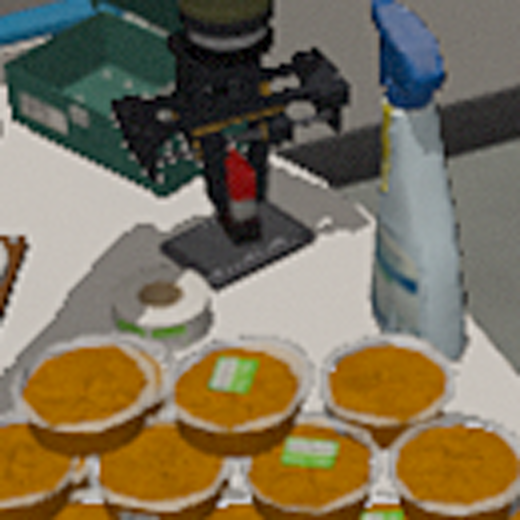

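The stamp hangs over the pad's middle, foot at (243,225) and pad centred at about (238,243). Lowering the last millimetres until contact.

Emit:
{"method": "step_arm", "body": {
  "motion": [
    {"wx": 0,"wy": 0,"wz": 0,"dx": 0,"dy": 0,"dz": 0.03,"claw": 10},
    {"wx": 0,"wy": 0,"wz": 0,"dx": 0,"dy": 0,"dz": 0.05,"claw": 10},
    {"wx": 0,"wy": 0,"wz": 0,"dx": 0,"dy": 0,"dz": 0.06,"claw": 10},
    {"wx": 0,"wy": 0,"wz": 0,"dx": 0,"dy": 0,"dz": 0.06,"claw": 10}
  ]
}}

```text
clock: 10.35
tool_pos: [0.5519, 0.3628, 0.0462]
eef_rot: [0.706, 0.708, 0.001, 0.0]
contact_force: [0.0, -0.8, 5.0]
opening: 0.232
finger_force: 24.2
```

Contact at 5 N, so the stamp is standing. Releasing gently and lifting off.

Emit:
{"method": "step_arm", "body": {
  "motion": [
    {"wx": 0,"wy": 0,"wz": 0,"dx": 0,"dy": 0,"dz": 0,"claw": 24},
    {"wx": 0,"wy": 0,"wz": 0,"dx": 0,"dy": 0,"dz": 0,"claw": 40},
    {"wx": 0,"wy": 0,"wz": 0,"dx": 0,"dy": 0,"dz": 0,"claw": 60},
    {"wx": 0,"wy": 0,"wz": 0,"dx": 0,"dy": 0,"dz": 0,"claw": 60},
    {"wx": 0,"wy": 0,"wz": 0,"dx": 0,"dy": 0,"dz": 0,"claw": 60},
    {"wx": 0,"wy": 0,"wz": 0,"dx": 0,"dy": 0,"dz": 0,"claw": 60}
  ]
}}

```text
clock: 10.95
tool_pos: [0.5512, 0.3624, 0.045]
eef_rot: [0.706, 0.709, -0.0, -0.0]
contact_force: [0.3, 0.2, 0.1]
opening: 0.676
finger_force: 0.0
```

Emit:
{"method": "step_arm", "body": {
  "motion": [
    {"wx": 0,"wy": 0,"wz": 0,"dx": 0,"dy": 0,"dz": -0.2,"claw": 60},
    {"wx": 0,"wy": 0,"wz": 0,"dx": 0,"dy": 0,"dz": -0.6,"claw": 60},
    {"wx": 0,"wy": 0,"wz": 0,"dx": 0,"dy": 0,"dz": -1,"claw": 60}
  ]
}}

```text
clock: 11.25
tool_pos: [0.5511, 0.3623, 0.1267]
eef_rot: [0.706, 0.708, -0.0, -0.0]
contact_force: [1.0, -0.0, -0.0]
opening: 0.682
finger_force: 0.0
```

Emit:
{"method": "step_arm", "body": {
  "motion": [
    {"wx": 0,"wy": 0,"wz": 0,"dx": 0,"dy": 0,"dz": -0.5,"claw": 60},
    {"wx": 0,"wy": 0,"wz": 0,"dx": 0,"dy": 0,"dz": -1,"claw": 60}
  ]
}}

```text
clock: 11.45
tool_pos: [0.5511, 0.3623, 0.2078]
eef_rot: [0.706, 0.708, 0.0, 0.0]
contact_force: [0.4, 0.6, -0.1]
opening: 0.682
finger_force: 0.0
```

Emit:
{"method": "step_arm", "body": {
  "motion": [
    {"wx": 0,"wy": 0,"wz": 0,"dx": 0,"dy": -0.5,"dz": -0.5,"claw": 60},
    {"wx": 0,"wy": 0,"wz": 0,"dx": 0,"dy": -1,"dz": -1,"claw": 60},
    {"wx": 0,"wy": 0,"wz": 0,"dx": 0,"dy": -1,"dz": -1,"claw": 60}
  ]
}}

```text
clock: 11.75
tool_pos: [0.4692, 0.364, 0.2903]
eef_rot: [0.705, 0.71, 0.003, -0.001]
contact_force: [0.4, 1.1, 0.6]
opening: 0.677
finger_force: 0.0
```

```bash
python3 - <<'E'
from h import *
im,d=snap('top'); P=cloud('top',d)
hsv=cv2.cvtColor(im,cv2.COLOR_RGB2HSV); red=((hsv[...,0]<8)|(hsv[...,0]>172))&(hsv[...,1]>120)&(hsv[...,2]>70)
m=red&(abs(P[...,0]-.55)<.08)&(abs(P[...,1]-.367)<.08); p=P[m]; print(m.sum(),p.mean(0),np.percentile(p,[5,95],axis=0),cv2.minAreaRect(p[:,:2].astype(np.float32)))
print(get_state()['tool_pos'],get_state()['q'])
E
```

```text
155 [0.55067339 0.36031028 0.08650251] [[0.54222854 0.34192992 0.07061487]
 [0.56069526 0.37999924 0.09284947]] ((0.551322340965271, 0.36149975657463074), (0.04235784336924553, 0.01941813714802265), 89.39827728271484)
[0.46928896 0.36399319 0.28996188] [-0.82788739  0.58871117  0.15789016  1.61579574 -0.11101904  0.93997082
 -0.62392726]
```

```bash
cat >> h.py <<'E'
O=np.array([.4726,-.2963]); D=np.array([-.5141,-.8577]); X=np.array([D[1],-D[0]])
def st(P): return np.stack([(P[...,:2]-O)@X,(P[...,:2]-O)@D,P[...,2]],-1)
def wd(x,y): return O+x*X+y*D
E
python3 - <<'E'
from h import *
A=np.load('top0.npz'); S=st(cloud('top',A['d']))
for y in np.arange(-.25,-.12,.02):
    print(round(y,2),[round(float(np.max(S[(abs(S[...,0]-x)<.01)&(abs(S[...,1]-y)<.01)][:,2],initial=0)),3) for x in np.arange(-.1,.11,.02)])
print(wd(0,-.15),wd(0,-.16))
E
```

```text
-0.25 [0.005, 0.005, 0.006, 0.045, 0.044, 0.082, 0.088, 0.086, 0.088, 0.087, 0.087]
-0.23 [0.006, 0.007, 0.006, 0.045, 0.04, 0.042, 0.087, 0.089, 0.087, 0.086, 0.087]
-0.21 [0.006, 0.007, 0.008, 0.043, 0.04, 0.042, 0.089, 0.092, 0.09, 0.086, 0.088]
-0.19 [0.007, 0.007, 0.006, 0.043, 0.041, 0.043, 0.042, 0.044, 0.043, 0.044, 0.036]
-0.17 [0.004, 0.008, 0.006, 0.006, 0.038, 0.04, 0.042, 0.006, 0.005, 0.043, 0.042]
-0.15 [0.006, 0.006, 0.008, 0.007, 0.007, 0.008, 0.006, 0.007, 0.006, 0.007, 0.005]
-0.13 [0.006, 0.059, 0.065, 0.063, 0.065, 0.064, 0.062, 0.066, 0.064, 0.007, 0.007]
[ 0.549715 -0.167645] [ 0.554856 -0.159068]
```

Emit:
{"method": "step_arm", "body": {
  "motion": [
    {"wx": 0,"wy": 0,"wz": 0,"dx": -0.5,"dy": -0.24,"dz": 0,"claw": 60},
    {"wx": 0,"wy": 0,"wz": 0,"dx": -1,"dy": -0.24,"dz": 0,"claw": 60}
  ]
}}

```text
clock: 12.0
tool_pos: [0.4506, 0.282, 0.2846]
eef_rot: [0.704, 0.71, -0.001, -0.0]
contact_force: [0.1, -0.3, 0.3]
opening: 0.679
finger_force: 0.0
```

Emit:
{"method": "step_arm", "body": {
  "motion": [
    {"wx": 0,"wy": 0,"wz": 0,"dx": -0.5,"dy": 0,"dz": 0,"claw": 60},
    {"wx": 0,"wy": 0,"wz": 0,"dx": -1,"dy": 0,"dz": 0,"claw": 60}
  ]
}}

```text
clock: 12.2
tool_pos: [0.4531, 0.1999, 0.2847]
eef_rot: [0.706, 0.708, -0.0, 0.0]
contact_force: [0.9, 0.4, -0.6]
opening: 0.679
finger_force: 0.0
```

Emit:
{"method": "step_arm", "body": {
  "motion": [
    {"wx": 0,"wy": 0,"wz": 0,"dx": -0.5,"dy": 0,"dz": 0,"claw": 60},
    {"wx": 0,"wy": 0,"wz": 0,"dx": -1,"dy": 0,"dz": 0,"claw": 60}
  ]
}}

```text
clock: 12.4
tool_pos: [0.4535, 0.1197, 0.2847]
eef_rot: [0.706, 0.708, -0.0, 0.0]
contact_force: [-0.1, 0.1, -1.1]
opening: 0.683
finger_force: 0.0
```

Emit:
{"method": "step_arm", "body": {
  "motion": [
    {"wx": 0,"wy": 0,"wz": 0,"dx": -0.5,"dy": 0,"dz": 0,"claw": 60},
    {"wx": 0,"wy": 0,"wz": 0,"dx": -1,"dy": 0,"dz": 0,"claw": 60}
  ]
}}

```text
clock: 12.6
tool_pos: [0.4536, 0.0396, 0.2847]
eef_rot: [0.706, 0.708, -0.0, 0.0]
contact_force: [0.5, 0.0, 0.5]
opening: 0.684
finger_force: 0.0
```

Emit:
{"method": "step_arm", "body": {
  "motion": [
    {"wx": 0,"wy": 0,"wz": 0,"dx": -0.5,"dy": 0.3,"dz": 0,"claw": 60},
    {"wx": 0,"wy": 0,"wz": 0,"dx": -1,"dy": 0.6,"dz": 0,"claw": 60}
  ]
}}

```text
clock: 12.8
tool_pos: [0.502, -0.0403, 0.2848]
eef_rot: [0.706, 0.708, -0.0, -0.0]
contact_force: [0.4, 0.7, 0.8]
opening: 0.682
finger_force: 0.0
```

Emit:
{"method": "step_arm", "body": {
  "motion": [
    {"wx": 0,"wy": 0,"wz": 0.04,"dx": -0.5,"dy": 0.3,"dz": 0,"claw": 60},
    {"wx": 0,"wy": 0,"wz": 0.08,"dx": -1,"dy": 0.6,"dz": 0,"claw": 60},
    {"wx": 0,"wy": 0,"wz": 0.12,"dx": -1,"dy": 0.6,"dz": 0,"claw": 60},
    {"wx": 0,"wy": 0,"wz": 0.172,"dx": -1,"dy": 0.6,"dz": 0,"claw": 60},
    {"wx": 0,"wy": 0,"wz": 0.172,"dx": -1,"dy": 0.6,"dz": 0,"claw": 60},
    {"wx": 0,"wy": 0,"wz": 0.172,"dx": -1,"dy": 0.6,"dz": 0,"claw": 60}
  ]
}}

```text
clock: 13.4
tool_pos: [0.5499, -0.1179, 0.2845]
eef_rot: [0.869, 0.496, -0.001, -0.0]
contact_force: [-0.4, 0.1, 0.6]
opening: 0.679
finger_force: 0.0
```

```bash
cat >> h.py <<'E'
def where(ty,tz,tx=0):
    s=get_state(); p=s['tool_pos']; q=s['eef_rot']; from scipy.spatial.transform import Rotation as R
    M=R.from_quat(q).as_matrix(); t=np.array([*wd(tx,ty),tz])
    want=np.c_[-np.r_[D,0],-np.r_[X,0],[0,0,-1]]
    print('t',s['clock'],'station',st(p).round(4),'F',s['contact_force'].round(1),'shift',(M.T@(t-p)/.08).round(3),'turn',(R.from_matrix(M.T@want).as_rotvec()/np.pi).round(4))
E
python3 -c "
from h import *
where(-.15,.15)"
```

```text
t 13.4 station [ 0.0254 -0.1927  0.2845] F [-0.4  0.1  0.6] shift [-0.535  0.315  1.682] turn [-0.0002  0.0003  0.002 ]
```

Emit:
{"method": "step_arm", "body": {
  "motion": [
    {"wx": 0,"wy": 0,"wz": 0,"dx": -0.3,"dy": 0.2,"dz": 0.5,"claw": 60},
    {"wx": 0,"wy": 0,"wz": 0,"dx": -0.535,"dy": 0.315,"dz": 1,"claw": 60},
    {"wx": 0,"wy": 0,"wz": 0,"dx": -0.535,"dy": 0.315,"dz": 1,"claw": 60}
  ]
}}

```text
clock: 13.7
tool_pos: [0.5457, -0.1697, 0.2008]
eef_rot: [0.87, 0.494, -0.004, -0.002]
contact_force: [-1.8, -0.2, -0.7]
opening: 0.68
finger_force: 0.0
```

Emit:
{"method": "step_arm", "body": {
  "motion": [
    {"wx": 0,"wy": 0,"wz": 0,"dx": 0,"dy": 0,"dz": 0.4,"claw": 60},
    {"wx": 0,"wy": 0,"wz": 0,"dx": 0,"dy": 0,"dz": 0.8,"claw": 60},
    {"wx": 0,"wy": 0,"wz": 0,"dx": 0,"dy": 0,"dz": 0.8,"claw": 60},
    {"wx": 0,"wy": 0,"wz": 0,"dx": 0,"dy": 0,"dz": 0.8,"claw": 60}
  ]
}}

```text
clock: 14.1
tool_pos: [0.5505, -0.1666, 0.1422]
eef_rot: [0.869, 0.495, 0.0, -0.0]
contact_force: [-0.2, 0.7, 0.3]
opening: 0.678
finger_force: 0.0
```

```bash
python3 -c "
from h import *
where(-.15,.065)"
```

```text
t 14.1 station [-1.000e-04 -1.512e-01  1.422e-01] F [-0.2  0.7  0.3] shift [-0.016 -0.002  0.965] turn [ 0.0001 -0.0003  0.0017]
```

Emit:
{"method": "step_arm", "body": {
  "motion": [
    {"wx": 0,"wy": 0,"wz": 0,"dx": 0,"dy": 0,"dz": 0.4,"claw": 60},
    {"wx": 0,"wy": 0,"wz": 0,"dx": 0,"dy": 0,"dz": 0.8,"claw": 60},
    {"wx": 0,"wy": 0,"wz": 0,"dx": 0,"dy": 0,"dz": 0.96,"claw": 60},
    {"wx": 0,"wy": 0,"wz": 0,"dx": 0,"dy": 0,"dz": 0.96,"claw": 60},
    {"wx": 0,"wy": 0,"wz": 0,"dx": 0,"dy": 0,"dz": 0.96,"claw": 60}
  ]
}}

```text
clock: 14.6
tool_pos: [0.551, -0.1676, 0.066]
eef_rot: [0.869, 0.495, 0.001, 0.001]
contact_force: [0.2, 0.3, -0.6]
opening: 0.68
finger_force: 0.0
```

Emit:
{"method": "step_arm", "body": {
  "motion": [
    {"wx": 0,"wy": 0,"wz": 0,"dx": -0.12,"dy": 0,"dz": 0,"claw": 60},
    {"wx": 0,"wy": 0,"wz": 0,"dx": -0.24,"dy": 0,"dz": 0,"claw": 60},
    {"wx": 0,"wy": 0,"wz": 0,"dx": -0.36,"dy": 0,"dz": 0,"claw": 60},
    {"wx": 0,"wy": 0,"wz": 0,"dx": -0.48,"dy": 0,"dz": 0,"claw": 60},
    {"wx": 0,"wy": 0,"wz": 0,"dx": -0.6,"dy": 0,"dz": 0,"claw": 60},
    {"wx": 0,"wy": 0,"wz": 0,"dx": -0.72,"dy": 0,"dz": 0,"claw": 60},
    {"wx": 0,"wy": 0,"wz": 0,"dx": -0.84,"dy": 0,"dz": 0,"claw": 60},
    {"wx": 0,"wy": 0,"wz": 0,"dx": -0.84,"dy": 0,"dz": 0,"claw": 60}
  ]
}}

```text
clock: 15.4
tool_pos: [0.5139, -0.2271, 0.0642]
eef_rot: [0.87, 0.493, -0.001, 0.0]
contact_force: [-0.6, 0.6, 0.1]
opening: 0.687
finger_force: 0.0
```

```bash
cat >> h.py <<'E'
def pic(fn):
    im,d=snap('top'); im2,d2=snap('scene')
    c=np.hstack([cv2.resize(im[180:310,345:475],(520,520),interpolation=cv2.INTER_CUBIC),cv2.resize(im2[250:380,315:385],(280,520),interpolation=cv2.INTER_CUBIC)])
    cv2.imwrite(fn,c[:,:,::-1]); np.savez('last.npz',im=im,d=d,im2=im2,d2=d2)
E
python3 -c "
from h import *
where(-.055,.065); pic('pics/e1.png')"
```

```text
t 15.4 station [ 0.0002 -0.0805  0.0642] F [-0.6  0.6  0.1] shift [-0.319  0.002 -0.009] turn [-0.0002  0.0005  0.0002]
```

View pics/e1.png

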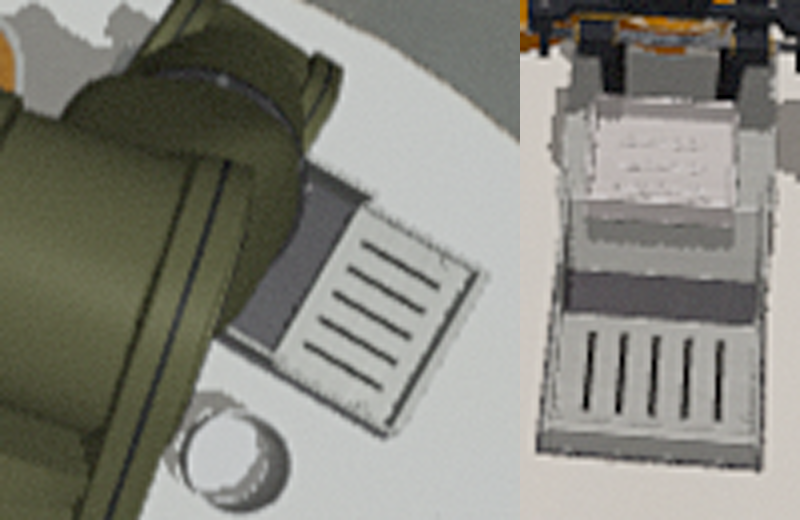

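The lid (right half, about (665,160)) is square and overhangs the brink. Pushing on slowly until it tips.

Emit:
{"method": "step_arm", "body": {
  "motion": [
    {"wx": 0,"wy": 0,"wz": 0,"dx": -0.08,"dy": 0,"dz": 0,"claw": 60},
    {"wx": 0,"wy": 0,"wz": 0,"dx": -0.16,"dy": 0,"dz": 0,"claw": 60},
    {"wx": 0,"wy": 0,"wz": 0,"dx": -0.24,"dy": 0,"dz": 0,"claw": 60},
    {"wx": 0,"wy": 0,"wz": 0,"dx": -0.32,"dy": 0,"dz": 0,"claw": 60},
    {"wx": 0,"wy": 0,"wz": 0,"dx": -0.32,"dy": 0,"dz": 0,"claw": 60},
    {"wx": 0,"wy": 0,"wz": 0,"dx": -0.32,"dy": 0,"dz": 0,"claw": 60}
  ]
}}

```text
clock: 16.1
tool_pos: [0.5021, -0.2474, 0.0643]
eef_rot: [0.869, 0.494, -0.0, 0.0]
contact_force: [0.1, 0.8, 0.6]
opening: 0.683
finger_force: 0.0
```

```bash
cat >> h.py <<'E'
def prof():
    im,d=snap('scene'); S=st(cloud('scene',d)); np.save('S.npy',S)
    for x0 in(-.03,0,.03):
        for y in np.arange(-.06,.16,.01):
            s=S[(abs(S[...,0]-x0)<.01)&(abs(S[...,1]-y)<.005)&(S[...,2]<.13)][:,2]
            if len(s): print(f'{y:.2f}:{len(s)}:{np.percentile(s,10):.3f}/{s.max():.3f}',end=' ')
        print()
E
python3 -c "
from h import *
where(-.05,.065); prof()"
```

```text
t 16.1 station [-0.0002 -0.0571  0.0643] F [0.1 0.8 0.6] shift [-0.089 -0.003 -0.009] turn [0.     0.0001 0.0009]
-0.06:10:0.057/0.108 -0.05:32:0.071/0.111 -0.04:61:0.058/0.109 -0.03:20:0.057/0.063 -0.02:21:0.056/0.064 -0.01:25:0.056/0.066 0.00:23:0.057/0.064 0.01:26:0.012/0.065 0.02:73:0.005/0.065 0.03:33:0.002/0.063 0.04:35:0.001/0.075 0.05:60:0.002/0.080 0.06:8:0.003/0.008 0.07:24:0.010/0.019 0.08:29:-0.720/0.018 0.09:28:0.010/0.019 0.10:25:0.012/0.018 0.11:27:0.009/0.017 0.12:27:0.010/0.018 0.13:31:0.010/0.019 0.14:22:0.012/0.021 0.15:7:0.014/0.025 
-0.06:9:0.055/0.058 -0.05:1:0.057/0.057 -0.04:46:0.059/0.081 -0.03:25:0.055/0.064 -0.02:20:0.057/0.063 -0.01:22:0.058/0.065 0.00:25:0.058/0.065 0.01:25:0.056/0.063 0.02:75:0.005/0.064 0.03:34:0.001/0.066 0.04:33:0.002/0.075 0.05:59:0.003/0.079 0.06:10:0.004/0.012 0.07:22:0.012/0.018 0.08:23:0.013/0.019 0.09:28:0.012/0.020 0.10:26:0.012/0.021 0.11:29:0.011/0.021 0.12:27:0.010/0.019 0.13:27:0.011/0.020 0.14:31:0.011/0.020 0.15:4:0.014/0.017 
-0.06:9:0.059/0.109 -0.05:38:0.078/0.114 -0.04:64:0.059/0.116 -0.03:24:0.055/0.066 -0.02:17:0.057/0.064 -0.01:24:0.055/0.064 0.00:24:0.056/0.065 0.01:21:0.057/0.065 0.02:77:0.006/0.066 0.03:38:0.003/0.064 0.04:29:0.000/0.074 0.05:61:0.003/0.081 0.06:10:0.004/0.012 0.07:23:0.011/0.020 0.08:24:0.011/0.021 0.09:23:0.012/0.018 0.10:29:0.011/0.021 0.11:23:0.013/0.018 0.12:32:0.011/0.019 0.13:25:0.011/0.019 0.14:27:0.010/0.019 0.15:6:0.015/0.025
```

Emit:
{"method": "step_arm", "body": {
  "motion": [
    {"wx": 0,"wy": 0,"wz": 0,"dx": -0.04,"dy": 0,"dz": 0,"claw": 60},
    {"wx": 0,"wy": 0,"wz": 0,"dx": -0.08,"dy": 0,"dz": 0,"claw": 60},
    {"wx": 0,"wy": 0,"wz": 0,"dx": -0.1,"dy": 0,"dz": 0,"claw": 60},
    {"wx": 0,"wy": 0,"wz": 0,"dx": -0.1,"dy": 0,"dz": 0,"claw": 60},
    {"wx": 0,"wy": 0,"wz": 0,"dx": -0.1,"dy": 0,"dz": 0,"claw": 60}
  ]
}}

```text
clock: 16.65
tool_pos: [0.4981, -0.2541, 0.0643]
eef_rot: [0.869, 0.494, -0.0, 0.0]
contact_force: [0.5, -0.5, -0.2]
opening: 0.677
finger_force: 0.0
```

```bash
sed -i 's/(-.03,0,.03)/(0,)/' h.py; python3 -c "
from h import *
where(-.05,.065); prof()"
```

```text
t 16.65 station [-0.0002 -0.0493  0.0643] F [ 0.5 -0.5 -0.2] shift [ 0.009 -0.002 -0.009] turn [0.     0.0001 0.0011]
-0.06:20:0.055/0.062 -0.03:48:0.065/0.088 -0.02:26:0.063/0.070 -0.01:30:0.060/0.069 0.00:27:0.057/0.069 0.01:31:0.055/0.064 0.02:40:0.003/0.063 0.03:53:0.003/0.061 0.04:44:0.003/0.058 0.05:53:0.002/0.065 0.06:17:0.004/0.067 0.07:22:0.012/0.018 0.08:24:0.012/0.020 0.09:29:0.013/0.018 0.10:28:0.010/0.020 0.11:25:0.012/0.018 0.12:25:0.010/0.018 0.13:27:0.012/0.020 0.14:34:0.011/0.022 0.15:4:0.014/0.024
```

Emit:
{"method": "step_arm", "body": {
  "motion": [
    {"wx": 0,"wy": 0,"wz": 0,"dx": 0,"dy": 0,"dz": 0,"claw": 60},
    {"wx": 0,"wy": 0,"wz": 0,"dx": 0,"dy": 0,"dz": 0,"claw": 60},
    {"wx": 0,"wy": 0,"wz": 0,"dx": 0,"dy": 0,"dz": 0,"claw": 60},
    {"wx": 0,"wy": 0,"wz": 0,"dx": 0,"dy": 0,"dz": 0,"claw": 60},
    {"wx": 0,"wy": 0,"wz": 0,"dx": 0,"dy": 0,"dz": 0,"claw": 60},
    {"wx": 0,"wy": 0,"wz": 0,"dx": 0,"dy": 0,"dz": 0,"claw": 60}
  ]
}}

```text
clock: 17.3
tool_pos: [0.4983, -0.2538, 0.0643]
eef_rot: [0.869, 0.494, 0.0, -0.0]
contact_force: [-0.3, 0.0, 0.7]
opening: 0.681
finger_force: 0.0
```

```bash
python3 -c "
from h import *
prof(); pic('pics/e2.png')"
```

```text
-0.06:25:0.053/0.061 -0.05:19:0.054/0.061 -0.04:16:0.055/0.061 -0.03:3:0.059/0.063 -0.01:4:0.077/0.088 0.00:50:0.065/0.093 0.01:92:0.042/0.097 0.02:66:0.018/0.050 0.03:39:0.007/0.034 0.04:29:0.002/0.018 0.05:31:0.002/0.018 0.06:7:0.004/0.008 0.07:22:0.011/0.021 0.08:25:0.013/0.018 0.09:28:0.011/0.018 0.10:26:0.011/0.020 0.11:26:0.012/0.017 0.12:27:0.011/0.020 0.13:27:0.010/0.021 0.14:30:0.012/0.019 0.15:6:0.013/0.024
```

View pics/e2.png

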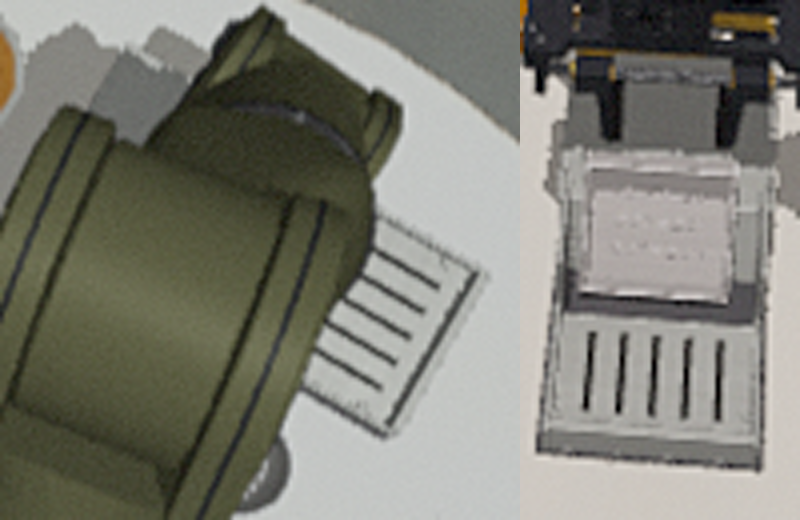

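The lid leans on the ramp, its upper edge at about y -10 mm and z 90 mm, and the lower edge is in the trough. Tipping it from behind with slightly raised fingers.

Emit:
{"method": "step_arm", "body": {
  "motion": [
    {"wx": 0,"wy": 0,"wz": 0,"dx": 0,"dy": 0,"dz": -0.15,"claw": 60},
    {"wx": 0,"wy": 0,"wz": 0,"dx": -0.15,"dy": 0,"dz": -0.15,"claw": 60},
    {"wx": 0,"wy": 0,"wz": 0,"dx": -0.25,"dy": 0,"dz": -0.15,"claw": 60},
    {"wx": 0,"wy": 0,"wz": 0,"dx": -0.33,"dy": 0,"dz": -0.15,"claw": 60},
    {"wx": 0,"wy": 0,"wz": 0,"dx": -0.41,"dy": 0,"dz": -0.15,"claw": 60},
    {"wx": 0,"wy": 0,"wz": 0,"dx": -0.49,"dy": 0,"dz": -0.15,"claw": 60},
    {"wx": 0,"wy": 0,"wz": 0,"dx": -0.57,"dy": 0,"dz": -0.15,"claw": 60},
    {"wx": 0,"wy": 0,"wz": 0,"dx": -0.57,"dy": 0,"dz": -0.15,"claw": 60}
  ]
}}

```text
clock: 18.25
tool_pos: [0.4741, -0.2943, 0.0762]
eef_rot: [0.87, 0.494, -0.0, 0.0]
contact_force: [-0.4, -0.2, -1.0]
opening: 0.684
finger_force: 0.0
```

```bash
python3 -c "
from h import *
where(.04,.075); prof()"
```

```text
t 18.25 station [-0.0003 -0.0025  0.0762] F [-0.4 -0.2 -1. ] shift [-0.531 -0.004  0.016] turn [-0.      0.0003  0.0006]
-0.06:18:0.053/0.059 -0.05:19:0.054/0.060 -0.04:23:0.052/0.062 -0.03:18:0.053/0.060 -0.02:14:0.054/0.060 0.01:3:0.091/0.092 0.02:112:0.039/0.100 0.03:108:0.010/0.099 0.04:20:0.006/0.015 0.05:33:0.003/0.014 0.06:12:0.003/0.010 0.07:23:0.011/0.018 0.08:24:0.012/0.017 0.09:29:0.011/0.017 0.10:23:0.011/0.019 0.11:26:0.011/0.019 0.12:25:0.011/0.019 0.13:28:0.012/0.021 0.14:34:0.011/0.021 0.15:3:0.014/0.018
```

Emit:
{"method": "step_arm", "body": {
  "motion": [
    {"wx": 0,"wy": 0,"wz": 0,"dx": -0.08,"dy": 0,"dz": 0,"claw": 60},
    {"wx": 0,"wy": 0,"wz": 0,"dx": -0.16,"dy": 0,"dz": 0,"claw": 60},
    {"wx": 0,"wy": 0,"wz": 0,"dx": -0.24,"dy": 0,"dz": 0,"claw": 60},
    {"wx": 0,"wy": 0,"wz": 0,"dx": -0.32,"dy": 0,"dz": 0,"claw": 60},
    {"wx": 0,"wy": 0,"wz": 0,"dx": -0.4,"dy": 0,"dz": 0,"claw": 60},
    {"wx": 0,"wy": 0,"wz": 0,"dx": -0.4,"dy": 0,"dz": 0,"claw": 60},
    {"wx": 0,"wy": 0,"wz": 0,"dx": -0.4,"dy": 0,"dz": 0,"claw": 60}
  ]
}}

```text
clock: 19.0
tool_pos: [0.4585, -0.3207, 0.0763]
eef_rot: [0.869, 0.494, 0.0, -0.0]
contact_force: [0.5, 0.5, -0.5]
opening: 0.682
finger_force: 0.0
```

```bash
python3 -c "
from h import *
where(.04,.075); prof()"
```

```text
t 19.0 station [-0.0004  0.0282  0.0763] F [ 0.5  0.5 -0.5] shift [-0.148 -0.006  0.016] turn [-0.     -0.0001  0.001 ]
-0.06:1:0.049/0.049 -0.05:15:0.053/0.060 -0.04:10:0.056/0.062 -0.03:11:0.053/0.058 -0.02:19:0.055/0.061 -0.01:25:0.054/0.060 0.00:26:0.054/0.062 0.01:7:0.054/0.059 0.03:30:0.008/0.034 0.04:96:0.009/0.097 0.05:67:0.002/0.099 0.06:31:0.088/0.097 0.07:26:0.011/0.095 0.08:23:0.012/0.022 0.09:27:0.012/0.018 0.10:26:0.012/0.019 0.11:27:0.011/0.019 0.12:27:0.011/0.017 0.13:26:0.011/0.018 0.14:30:0.012/0.020 0.15:6:0.015/0.023
```

Emit:
{"method": "step_arm", "body": {
  "motion": [
    {"wx": 0,"wy": 0,"wz": 0,"dx": -0.07,"dy": 0,"dz": 0,"claw": 60},
    {"wx": 0,"wy": 0,"wz": 0,"dx": -0.14,"dy": 0,"dz": 0,"claw": 60},
    {"wx": 0,"wy": 0,"wz": 0,"dx": -0.21,"dy": 0,"dz": 0,"claw": 60},
    {"wx": 0,"wy": 0,"wz": 0,"dx": -0.28,"dy": 0,"dz": 0,"claw": 60},
    {"wx": 0,"wy": 0,"wz": 0,"dx": -0.3,"dy": 0,"dz": 0,"claw": 60},
    {"wx": 0,"wy": 0,"wz": 0,"dx": -0.3,"dy": 0,"dz": 0,"claw": 60},
    {"wx": 0,"wy": 0,"wz": 0,"dx": -0.3,"dy": 0,"dz": 0,"claw": 60}
  ]
}}

```text
clock: 19.75
tool_pos: [0.4465, -0.341, 0.0762]
eef_rot: [0.869, 0.495, 0.0, -0.0]
contact_force: [0.9, 0.2, -0.0]
opening: 0.683
finger_force: 0.0
```

```bash
python3 -c "
from h import *
where(.04,.075); prof()"
```

```text
t 19.75 station [-0.0006  0.0517  0.0762] F [ 0.9  0.2 -0. ] shift [ 0.147 -0.006  0.016] turn [-0.     -0.0001  0.0012]
-0.03:6:0.052/0.057 -0.02:17:0.053/0.059 -0.01:4:0.056/0.059 0.00:22:0.053/0.059 0.01:81:0.026/0.059 0.02:61:0.007/0.035 0.05:18:0.032/0.038 0.06:25:0.032/0.037 0.07:28:0.031/0.040 0.08:22:0.033/0.038 0.09:26:0.033/0.040 0.10:30:0.032/0.038 0.11:24:0.032/0.038 0.12:26:0.032/0.039 0.13:35:0.022/0.038 0.14:63:0.013/0.038 0.15:7:0.015/0.024
```

The lid has fallen flat: top at z 36 mm, spanning y 46 to 137 mm. Backing off, lowering into the trough behind it, then pushing home.

Emit:
{"method": "step_arm", "body": {
  "motion": [
    {"wx": 0,"wy": 0,"wz": 0,"dx": 0.17,"dy": 0,"dz": 0,"claw": 60},
    {"wx": 0,"wy": 0,"wz": 0,"dx": 0.33,"dy": 0,"dz": 0,"claw": 60},
    {"wx": 0,"wy": 0,"wz": 0,"dx": 0.33,"dy": 0,"dz": 0.15,"claw": 60},
    {"wx": 0,"wy": 0,"wz": 0,"dx": 0.33,"dy": 0,"dz": 0.35,"claw": 60},
    {"wx": 0,"wy": 0,"wz": 0,"dx": 0.33,"dy": 0,"dz": 0.5,"claw": 60},
    {"wx": 0,"wy": 0,"wz": 0,"dx": 0.33,"dy": 0,"dz": 0.6,"claw": 60},
    {"wx": 0,"wy": 0,"wz": 0,"dx": 0.33,"dy": 0,"dz": 0.6,"claw": 60}
  ]
}}

```text
clock: 20.5
tool_pos: [0.4591, -0.318, 0.0269]
eef_rot: [0.869, 0.494, -0.001, -0.001]
contact_force: [-0.2, 0.4, 0.3]
opening: 0.679
finger_force: 0.0
```

```bash
python3 -c "
from h import *
where(.048,.028); prof()"
```

```text
t 20.5 station [0.0005 0.0256 0.0269] F [-0.2  0.4  0.3] shift [-0.281  0.005 -0.014] turn [-0.0008 -0.      0.0011]
-0.01:9:0.051/0.057 0.00:17:0.055/0.059 0.01:56:0.025/0.059 0.02:62:0.008/0.039 0.03:3:0.012/0.015 0.04:1:0.103/0.103 0.05:61:0.033/0.130 0.06:27:0.031/0.109 0.07:30:0.032/0.040 0.08:23:0.031/0.041 0.09:27:0.032/0.040 0.10:27:0.033/0.038 0.11:28:0.031/0.039 0.12:27:0.031/0.038 0.13:30:0.030/0.038 0.14:67:0.013/0.037 0.15:7:0.014/0.025
```

Emit:
{"method": "step_arm", "body": {
  "motion": [
    {"wx": 0,"wy": 0,"wz": 0,"dx": -0.05,"dy": 0,"dz": 0,"claw": 60},
    {"wx": 0,"wy": 0,"wz": 0,"dx": -0.1,"dy": 0,"dz": 0,"claw": 60},
    {"wx": 0,"wy": 0,"wz": 0,"dx": -0.15,"dy": 0,"dz": 0,"claw": 60},
    {"wx": 0,"wy": 0,"wz": 0,"dx": -0.19,"dy": 0,"dz": 0,"claw": 60},
    {"wx": 0,"wy": 0,"wz": 0,"dx": -0.22,"dy": 0,"dz": 0,"claw": 60},
    {"wx": 0,"wy": 0,"wz": 0,"dx": -0.25,"dy": 0,"dz": 0,"claw": 60},
    {"wx": 0,"wy": 0,"wz": 0,"dx": -0.25,"dy": 0,"dz": 0,"claw": 60}
  ]
}}

```text
clock: 21.25
tool_pos: [0.4495, -0.3361, 0.0284]
eef_rot: [0.869, 0.494, -0.0, 0.0]
contact_force: [0.9, -0.0, -0.2]
opening: 0.68
finger_force: 0.2
```

Emit:
{"method": "step_arm", "body": {
  "motion": [
    {"wx": 0,"wy": 0,"wz": 0,"dx": -0.02,"dy": 0,"dz": 0,"claw": 60},
    {"wx": 0,"wy": 0,"wz": 0,"dx": -0.03,"dy": 0,"dz": 0,"claw": 60},
    {"wx": 0,"wy": 0,"wz": 0,"dx": -0.03,"dy": 0,"dz": 0,"claw": 60}
  ]
}}

```text
clock: 21.55
tool_pos: [0.4484, -0.3378, 0.0283]
eef_rot: [0.869, 0.494, 0.0, -0.0]
contact_force: [0.3, 0.9, 2.3]
opening: 0.687
finger_force: 0.7
```

Not yet at the stop. Pushing on in small steps.

Emit:
{"method": "step_arm", "body": {
  "motion": [
    {"wx": 0,"wy": 0,"wz": 0,"dx": -0.02,"dy": 0,"dz": 0,"claw": 60},
    {"wx": 0,"wy": 0,"wz": 0,"dx": -0.04,"dy": 0,"dz": 0,"claw": 60},
    {"wx": 0,"wy": 0,"wz": 0,"dx": -0.04,"dy": 0,"dz": 0,"claw": 60}
  ]
}}

```text
clock: 21.85
tool_pos: [0.4464, -0.341, 0.0282]
eef_rot: [0.869, 0.494, -0.0, 0.0]
contact_force: [0.0, 0.2, 0.9]
opening: 0.684
finger_force: 0.3
```

Emit:
{"method": "step_arm", "body": {
  "motion": [
    {"wx": 0,"wy": 0,"wz": 0,"dx": -0.015,"dy": 0,"dz": 0,"claw": 60},
    {"wx": 0,"wy": 0,"wz": 0,"dx": -0.03,"dy": 0,"dz": 0,"claw": 60},
    {"wx": 0,"wy": 0,"wz": 0,"dx": -0.03,"dy": 0,"dz": 0,"claw": 60}
  ]
}}

```text
clock: 22.15
tool_pos: [0.4456, -0.3423, 0.0282]
eef_rot: [0.869, 0.494, 0.0, -0.0]
contact_force: [1.5, 1.7, 0.4]
opening: 0.68
finger_force: 1.2
```

```bash
python3 -c "
from h import *
where(.05,.028); prof()"
```

```text
t 22.15 station [-0.0005  0.0533  0.0282] F [1.5 1.7 0.4] shift [ 0.042 -0.006  0.003] turn [-0.0001 -0.0002  0.0011]
0.01:34:0.016/0.045 0.02:56:0.003/0.042 0.03:22:0.001/0.010 0.04:14:0.003/0.009 0.06:2:0.030/0.032 0.07:26:0.032/0.120 0.08:63:0.033/0.130 0.09:27:0.032/0.111 0.10:28:0.032/0.039 0.11:29:0.032/0.037 0.12:27:0.031/0.040 0.13:26:0.031/0.040 0.14:24:0.032/0.036 0.15:42:0.029/0.040
```

Emit:
{"method": "step_arm", "body": {
  "motion": [
    {"wx": 0,"wy": 0,"wz": 0,"dx": -0.015,"dy": 0,"dz": 0,"claw": 60},
    {"wx": 0,"wy": 0,"wz": 0,"dx": -0.025,"dy": 0,"dz": 0,"claw": 60},
    {"wx": 0,"wy": 0,"wz": 0,"dx": -0.025,"dy": 0,"dz": 0,"claw": 60}
  ]
}}

```text
clock: 22.5
tool_pos: [0.4456, -0.3424, 0.0282]
eef_rot: [0.869, 0.495, 0.001, -0.001]
contact_force: [3.4, 4.9, 1.6]
opening: 0.68
finger_force: 3.0
```

Emit:
{"method": "step_arm", "body": {
  "motion": [
    {"wx": 0,"wy": 0,"wz": 0,"dx": -0.01,"dy": 0,"dz": 0,"claw": 60},
    {"wx": 0,"wy": 0,"wz": 0,"dx": -0.02,"dy": 0,"dz": 0,"claw": 60},
    {"wx": 0,"wy": 0,"wz": 0,"dx": -0.02,"dy": 0,"dz": 0,"claw": 60}
  ]
}}

```text
clock: 22.8
tool_pos: [0.4456, -0.3424, 0.0282]
eef_rot: [0.869, 0.495, 0.002, -0.001]
contact_force: [4.4, 8.2, 1.9]
opening: 0.681
finger_force: 4.4
```

The force rises with no more travel, so the lid is home. Backing off and checking.

Emit:
{"method": "step_arm", "body": {
  "motion": [
    {"wx": 0,"wy": 0,"wz": 0,"dx": 0.1,"dy": 0,"dz": 0,"claw": 60},
    {"wx": 0,"wy": 0,"wz": 0,"dx": 0.25,"dy": 0,"dz": 0,"claw": 60},
    {"wx": 0,"wy": 0,"wz": 0,"dx": 0.28,"dy": 0,"dz": -0.3,"claw": 60},
    {"wx": 0,"wy": 0,"wz": 0,"dx": 0.28,"dy": 0,"dz": -0.7,"claw": 60},
    {"wx": 0,"wy": 0,"wz": 0,"dx": 0.28,"dy": 0,"dz": -1,"claw": 60}
  ]
}}

```text
clock: 23.3
tool_pos: [0.4551, -0.3265, 0.1095]
eef_rot: [0.869, 0.494, -0.0, 0.0]
contact_force: [0.2, -0.8, 1.0]
opening: 0.681
finger_force: 0.0
```

Emit:
{"method": "step_arm", "body": {
  "motion": [
    {"wx": 0,"wy": 0,"wz": 0,"dx": 0.5,"dy": 0,"dz": -0.5,"claw": 60},
    {"wx": 0,"wy": 0,"wz": 0,"dx": 1,"dy": 0,"dz": -1,"claw": 60},
    {"wx": 0,"wy": 0,"wz": 0,"dx": 1,"dy": 0,"dz": -1,"claw": 60}
  ]
}}

```text
clock: 23.6
tool_pos: [0.5001, -0.2542, 0.1915]
eef_rot: [0.868, 0.497, 0.003, 0.002]
contact_force: [0.6, 0.1, 0.1]
opening: 0.681
finger_force: 0.0
```

Emit:
{"method": "step_arm", "body": {
  "motion": [
    {"wx": 0,"wy": 0,"wz": 0,"dx": 0.5,"dy": 0,"dz": -0.5,"claw": 60},
    {"wx": 0,"wy": 0,"wz": 0,"dx": 1,"dy": 0,"dz": -1,"claw": 60},
    {"wx": 0,"wy": 0,"wz": 0,"dx": 1,"dy": 0,"dz": -1,"claw": 60},
    {"wx": 0,"wy": 0,"wz": 0,"dx": 1,"dy": 0,"dz": -1,"claw": 60}
  ]
}}

```text
clock: 24.0
tool_pos: [0.538, -0.1879, 0.269]
eef_rot: [0.868, 0.496, 0.001, 0.001]
contact_force: [-0.6, -1.6, -1.1]
opening: 0.681
finger_force: 0.0
```

```bash
python3 - <<'E'
from h import *
prof(); pic('pics/f1.png')
A=np.load('last.npz'); S=st(cloud('scene',A['d2'])); m=(abs(S[...,0])<.056)&(S[...,2]>.029)&(S[...,2]<.045)&(S[...,1]>.05)&(S[...,1]<.152)
p=S[m]; print(np.percentile(p,[1,99],axis=0).round(4)); a=np.c_[p[:,:2],np.ones(len(p))]; c=np.linalg.lstsq(a,p[:,2],rcond=None)[0]; print('slopes',c)
P=cloud('top',A['d']); im=A['im']; hsv=cv2.cvtColor(im,cv2.COLOR_RGB2HSV); red=((hsv[...,0]<8)|(hsv[...,0]>172))&(hsv[...,1]>120)
q=P[red&(abs(P[...,0]-.55)<.08)&(abs(P[...,1]-.367)<.08)]; print(len(q),q.mean(0)); print(get_state()['contact_force'],get_state()['clock'])
E
```

```text
-0.06:23:0.054/0.061 -0.05:21:0.054/0.063 -0.04:20:0.054/0.061 -0.03:24:0.054/0.059 -0.02:18:0.052/0.062 -0.01:28:0.054/0.061 0.00:27:0.053/0.060 0.01:77:0.027/0.061 0.02:68:0.005/0.042 0.03:23:0.001/0.011 0.04:13:0.003/0.008 0.06:1:0.032/0.032 0.07:24:0.031/0.038 0.08:24:0.033/0.038 0.09:23:0.031/0.038 0.10:33:0.031/0.039 0.11:26:0.032/0.039 0.12:25:0.031/0.040 0.13:25:0.032/0.040 0.14:32:0.032/0.039 0.15:37:0.029/0.038 
[[-0.0452  0.066   0.0296]
 [ 0.0478  0.1511  0.0394]]
slopes [ 0.00011614 -0.00101218  0.03440162]
164 [0.55068124 0.35951175 0.08490754]
[ 0.1509335   0.22081454 -0.03782801] 24.15
```

View pics/f1.png

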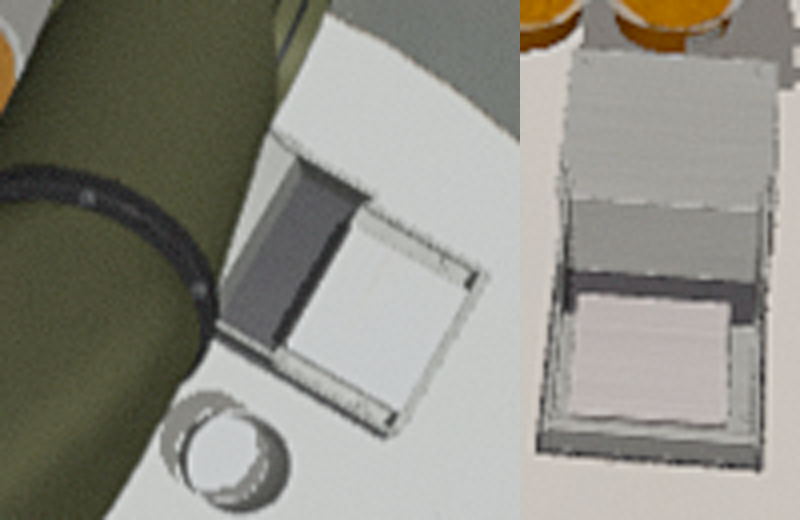

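The lid lies flat and square against the end stop, with its flat face at about (385,320) on the left and (650,360) on the right. The stamp stands on the pad and the arm is clear.

```bash
python3 -c "
from h import *
print(workorder.finish_job())"
```

```text
the job is handed in; nothing more can be done
None
```

I handed the job in at about 24 s, with no verdict returned: by my last measurements the stamp stands upright about 7 mm from the pad's centre, and the lid lies open side down, flat and square against the end stop.

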